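# Load spare breakers into the one-way rail rack and clamp them

### The job

Back the rack's clamp knob off anticlockwise to its stop, then load every spare circuit breaker on the table: stand it upright in the rack's open end and slide it along the base past the two sprung pawls until both click shut behind it (do not lower it in from above behind the pawls; the breakers stand across the lane, either way round, and push one another along). When all are in, turn the knob clockwise until its clutch slips, then stop and let go. Leave the other things on the table where they are.

Things in the scene. Friction and masses are not known exactly. Their poses are not given: they have to be found in the camera images.
- rack: fixed rack: grey base plate 6 mm thick with a straight lane for breakers, which stand across it. Origin under the base, in mid-lane on the line of the two pawl tips; x across the lane (clamp and knob on the -x side, nearest the robot), y along the lane, into the rack. Walls about 40 mm high at x = +0.0435 and (clamp jaw, open) -0.0475, end wall at y = +0.124, 46 mm high
- rack_entry (a point): middle of the open entry end, on top of the base, where a breaker stands clear of the pawls (0, -0.050, 0.006 in the rack). Beside it two flared guides, y -0.074 to -0.038 of the rack, 36 mm high over the table, about 95 mm apart. Axes as the rack's
- rack_gate (a point): middle of the pawl line on top of the base (0, 0, 0.006 in the rack). A breaker is in when its middle is 14 mm or more past it in y (then both pawls spring out behind it); the room behind takes four. Axes as the rack's
- mcb_1: spare circuit breaker upright on a steel mounting foot. Origin: centre of the foot's underside; x along its length, y through its thickness, z up. Foot 86 x 28 x 10 mm; on it the breaker, 18 mm thick: lower part x +-42, z 10 to 52; upper part x +-22 (flat ends 44 mm apart, good to grip across), z 54 to 76; small lever on top to z 84. 0.19 to 0.32 kg. Absent in some starts
- mcb_2: spare circuit breaker upright on a steel mounting foot. Origin: centre of the foot's underside; x along its length, y through its thickness, z up. Foot 86 x 28 x 10 mm; on it the breaker, 18 mm thick: lower part x +-42, z 10 to 52; upper part x +-22 (flat ends 44 mm apart, good to grip across), z 54 to 76; small lever on top to z 84. 0.19 to 0.32 kg. Absent in some starts
- mcb_3: spare circuit breaker upright on a steel mounting foot. Origin: centre of the foot's underside; x along its length, y through its thickness, z up. Foot 86 x 28 x 10 mm; on it the breaker, 18 mm thick: lower part x +-42, z 10 to 52; upper part x +-22 (flat ends 44 mm apart, good to grip across), z 54 to 76; small lever on top to z 84. 0.19 to 0.32 kg. Absent in some starts
- mcb_4: spare circuit breaker upright on a steel mounting foot. Origin: centre of the foot's underside; x along its length, y through its thickness, z up. Foot 86 x 28 x 10 mm; on it the breaker, 18 mm thick: lower part x +-42, z 10 to 52; upper part x +-22 (flat ends 44 mm apart, good to grip across), z 54 to 76; small lever on top to z 84. 0.19 to 0.32 kg. Absent in some starts
- pawl_far (a joint): steel pawl on the lane's +x side, 28 mm long, 30 mm high over the table; 0 = sprung out, its tip about 8 mm in the way of a breaker; about 0.25 rad while a breaker passes. Passing both takes roughly 5 N; they block the way back.
- pawl_near (a joint): the same pawl on the lane's -x side
- screw (a joint): clamp screw under the knob, drum with a small pointer; grows as it turns clockwise seen from above; 0 = clamp fully open (hard stop), starts at 1.2 to 1.8 rad, clamp tight (hard stop) at 2.2 rad; light to turn (0.05 N m). It moves the clamp jaw up to 4.5 mm towards the breakers, leaving the lane 91 mm wide when open, 86.5 mm when tight.
- knob (a joint): slip of the knob's torque-limiting clutch, relative to the screw: 0 until the clamp is tight, then grows as the knob slips on at 0.22 N m. Turned anticlockwise it drives the screw without slip. The knob's angle clockwise is screw + slip.
- knob_grip (a point): middle of the knob's wing grip, on its upright axis, 56 mm above the table. The wing is 46 mm long (this point's x axis), 14 mm thick (y axis) and 32 mm high, from 20 mm below this point to 12 mm above; under it a disc 40 mm across. Knob axis at x = -0.122, y = 0.050 of the rack.
- screw_carton: bystander: small carton 55 x 85 x 45 mm, leave alone
- tape_measure: bystander: tape measure 33 x 81 x 61 mm, leave alone

How it is judged (in metres and radians):
On the way, in this order (a step that is already met when the one before it is completed fails the run):
1. the clamp is backed off (value of joint screw below 0.25 rad), for 0.1 s.
2. every breaker present stands in the rack behind the pawls, both pawls sprung out (y of mcb_1 in the frame of rack between 0.0115 and 0.114 m and x of mcb_1 in the frame of rack between -0.008 and 0.008 m and z of each of mcb_1, mcb_2, mcb_3, mcb_4 in the frame of rack below 0.01 m and angle between each of mcb_1, mcb_2, mcb_3, mcb_4's own z axis and vertical below 0.12 rad and angle between the y axis of each of mcb_1, mcb_2, mcb_3, mcb_4 and the y axis of rack, either way round below 0.15 rad and y of mcb_2 in the frame of rack between 0.0115 and 0.114 m and x of mcb_2 in the frame of rack between -0.008 and 0.008 m and y of mcb_3 in the frame of rack between 0.0115 and 0.114 m and x of mcb_3 in the frame of rack between -0.008 and 0.008 m and y of mcb_4 in the frame of rack between 0.0115 and 0.114 m and x of mcb_4 in the frame of rack between -0.008 and 0.008 m and value of joint each of pawl_far, pawl_near below 0.1 rad), for 0.2 s.
3. the clamp is tight and the knob's clutch has slipped (value of joint screw above 2.1 rad and value of joint knob between 0.1 and 1.2 rad), for 0.1 s.
At the end, for the whole second after the job is handed in: every breaker present at rest, upright within 0.12 rad on the base, square within 0.15 rad, within 8 mm of the lane's middle, 11.5 to 114 mm past the pawl line; both pawls under 0.10 rad; screw past 2.10 rad; clutch slipped 0.10 to 1.2 rad (all of step 2 and all of step 3 and linear speed of each of mcb_1, mcb_2, mcb_3, mcb_4 below 0.02 m/s); the robot touches nothing.
It fails at once if a breaker is lowered or lifted over the pawls or the room behind them, more than 20 mm above the base ((z of mcb_1 in the frame of rack above 0.026 m and y of mcb_1 in the frame of rack between -0.012 and 0.13 m and x of mcb_1 in the frame of rack between -0.05 and 0.05 m) or (z of mcb_2 in the frame of rack above 0.026 m and y of mcb_2 in the frame of rack between -0.012 and 0.13 m and x of mcb_2 in the frame of rack between -0.05 and 0.05 m) or (z of mcb_3 in the frame of rack above 0.026 m and y of mcb_3 in the frame of rack between -0.012 and 0.13 m and x of mcb_3 in the frame of rack between -0.05 and 0.05 m) or (z of mcb_4 in the frame of rack above 0.026 m and y of mcb_4 in the frame of rack between -0.012 and 0.13 m and x of mcb_4 in the frame of rack between -0.05 and 0.05 m)).
It fails at once if the knob is turned on more than 1.2 rad after the clutch began to slip (value of joint knob above 1.2 rad).
It fails at once if the carton or the tape measure is moved more than 30 mm (distance of any of screw_carton, tape_measure from where it was at the start of the episode above 0.03 m).
Of mcb_1, mcb_2, mcb_3, mcb_4 only 2 to 4 are there at a start; the rules pass over those that are not, and their reading is None.
At some moment in a run one of mcb_1, mcb_2, mcb_3, mcb_4 may be knocked a few centimetres aside while the robot is not near it.
Once in a run the grip may slacken for a moment while it holds something.
It also fails if it takes over 210 s, if anything falls off the work surface, if the arm or the gripper's body presses on something with over 40 N, if the wrist force passes 120 N, or if a joint passes its speed limit or range.

### The arm

A 6-joint arm with a two-finger parallel gripper is mounted at the origin on a cart in front of the work surface, level with it; the furniture and walls round the work are solid. World frame = base frame: x ahead of the robot, y to its left, z up, the work surface at z = 0. Lengths are in mm, angles in rad, forces in N, time in s.
With the tool pointing down it reaches from about 350 to 975 mm from the base axis. Payload 4.9 kg.
Tool frame: the origin (TCP) lies at the very end of the fingers, on their centre line; the grasp point (between the pads) lies behind it (hold_point_z is the z of the grasp point in the tool frame, in mm); z points along the fingers, y is the line along which they close (so a half turn about z gives the same grasp; the last joint's range is limited). The gripper opens to 85 mm and grips with 20 to 120 N. Pads are 22 mm wide; open, the fingers measure 114 mm over their backs; the gripper's body (76 mm by 85 mm) begins 54 mm behind the grasp point. The pads swing forward as they close: fully open they stand 13 mm farther back than shut.
Start: joints at [1.13, 0.053, 1.613, -0, 1.476, -0.119], TCP at [197.661, 592.901, 231.304] pointing down, gripper open.
Joint ranges: [-3.01, 3.01], [-1.01, 2.22], [0.06, 2.58], [-1.02, 4.17], [0.09, 2.62], [-3.14, 3.14]. Speed limits (rad/s): [2.57, 2.57, 3.14, 3.14, 3.14, 3.14].

### API

Orientations are given as a unit quaternion [x, y, z, w].
In Python, from bench import read_state, capture, close_job, hold_point_z gives the robot as it stands.
- The arm moves only by the tool servo_tool, never from a script. Its argument "moves" is one flat list of numbers, 7 for each row, row after row: the turn, a rotation vector about the world's x, y, z in degrees, then the shift along the world's x, y, z in mm, then the closure, from -1 (fully open) to 1 (shut), so that 0 is half open. In form: [wx, wy, wz, tx, ty, tz, hand, wx, wy, wz, tx, ty, tz, hand, ...]. A call has exactly 10 rows; each row is the pose to reach, as a shift and turn from the pose commanded when the call began; what a row does not reach only later rows make up. A row lasts 1/8 s, in which the tool goes at most 62.5 mm and 10.7 degrees, less where a joint would pass 70% of its speed; a pose out of reach is approached as far as the arm can. A call with a gripper value outside its range is refused whole. The fingers move at their own pace and stop on an object; "squeeze" is the grip in N (left out, the last holds). Time passes only in rows, so rows that repeat a pose let the fingers close, or fill a call up. It gives the time, the measured TCP pose, the force, the opening and the grip force at its end, in the units of the state.
- read_state(): the state, without advancing time (a new reading comes with each control period).
- capture(name): name is "scene" or "top" or "wrist"; returns a dict with "image" (420x560x3 uint8, red, green, blue), "z_map" (420x560 float32, mm along the optical axis (not along the pixel's ray), 0 where there is no reading), "fov_y" (degrees; the focal length in pixels is half the picture's height over the tangent of half this angle, whatever the lens; pixels are square), "cx", "cy" (the principal point, pixels), "pose" (4x4, takes a point from camera to world coordinates). Camera axes: x right, y down, z forward; pixel columns grow to the right and rows downward; lengths in mm; the calibration is good to about 2 mm. A picture is of the moment at which its call begins.
- close_job(): hands the job in; it is judged then, once.
The state is a dict: "time": time; "joints": joint angles; "joint_velocities": joint speeds; "tau": joint torques, N m; "tool_pos": TCP position; "ee_rot": TCP orientation; "ft_force": force on the tool from outside, world axes, zero at the start; "torque": the same for the moment, N m; "finger_gap": finger opening in mm; "finger_force": force on a finger pad.
Only numpy, scipy, OpenCV 4.12 (cv2) and the standard library are available. Lean on these libraries where they do the work, as an engineer would, in place of code of your own. Each camera call takes 0.05 s, during which the arm holds its last target. There are 200 camera calls.

## Working session

There is one attempt and no reset: what is moved stays moved. The work goes in short steps, Python scripts to look and compute and a tool call to move; the robot and the scene stay as the last step left them, time stands still between calls to the robot, and variables do not carry over. Pictures are saved under pics/ and viewed, at most 14 in all, crops included, and the job is handed in when it is done.

Besides the shell and the picture viewer there is one more tool, called after ">>>" as name(argument=value, ...) on one line, values as JSON. servo_tool: Moves the arm, as the interface text tells. Its arguments: {"type":"object","properties":{"moves":{"type":"array","items":{"type":"number"}},"squeeze":{"type":"number"}},"required":["moves"]}

```bash
mkdir -p pics; cat > h.py <<'E'
import numpy as np, cv2
from bench import read_state, capture, close_job, hold_point_z
def cap(n,f=None):
    c=capture(n)
    if f: cv2.imwrite('pics/'+f,cv2.cvtColor(c['image'],cv2.COLOR_RGB2BGR))
    return c
def pts(c):
    z=c['z_map'];h,w=z.shape;f=h/2/np.tan(np.radians(c['fov_y']/2))
    v,u=np.mgrid[:h,:w]
    P=np.stack([(u-c['cx'])*z/f,(v-c['cy'])*z/f,z,np.ones_like(z)],-1)@np.array(c['pose']).T
    P=P[...,:3];P[z==0]=np.nan
    return P
E
python3 - <<'E'
from h import *
print(hold_point_z() if callable(hold_point_z) else hold_point_z, read_state())
for n in('scene','top'):
    c=cap(n,n+'1.png');np.savez('/tmp/'+n,P=pts(c),im=c['image']);print(n,c['fov_y'],np.round(c['pose'],3).tolist())
E
```

```text
-18.700000000000003 {'time': 0.0, 'joints': array([ 1.12998944e+00,  5.33718606e-02,  1.61425991e+00, -3.71039881e-05,
        1.47600754e+00, -1.18993888e-01]), 'joint_velocities': array([-0.00085698, -0.00031137,  0.00112954, -0.00237195, -0.00074322,
       -0.00033091]), 'tau': array([-2.37558939e-03, -3.93682694e+01, -3.70167017e+01, -1.97383479e-04,
        7.19238102e-03, -8.60017870e-07]), 'tool_pos': array([197.42232374, 592.35550565, 230.07408243]), 'ee_rot': array([ 1.60211225e-01,  9.87082223e-01, -9.88607660e-04, -2.64957106e-04]), 'ft_force': array([ 0.59274113, -0.05268926, -0.23031766]), 'torque': array([-0.03455611, -0.04705012,  0.07029708]), 'finger_force': 0.0, 'finger_gap': 85.68663789229953}
scene 54.91239316785471 [[0.849, -0.309, 0.429, 44.344], [-0.529, -0.506, 0.681, -663.352], [0.006, -0.805, -0.593, 762.329], [0.0, 0.0, 0.0, 1.0]]
top 50.856618688558136 [[0.083, -0.976, 0.202, 360.878], [-0.997, -0.081, 0.02, 108.597], [-0.003, -0.203, -0.979, 1089.016], [0.0, 0.0, 0.0, 1.0]]
```

View pics/top1.png

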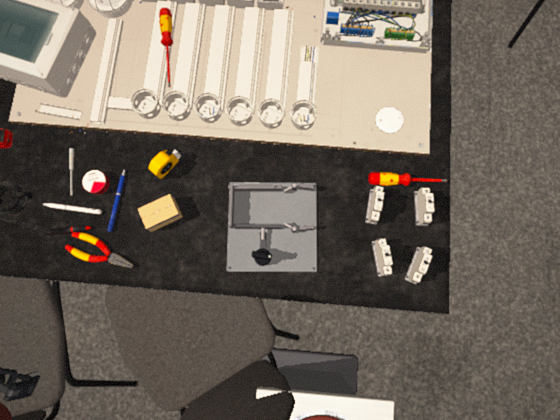

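View pics/scene1.png

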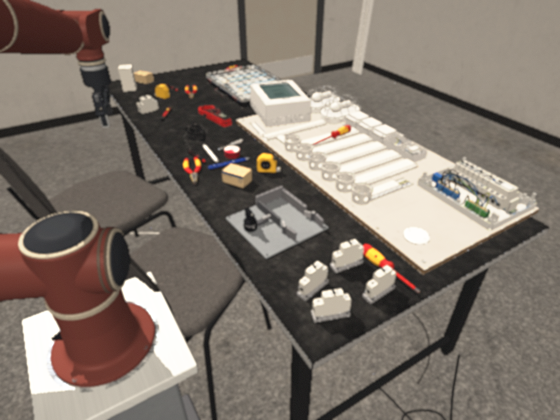

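The top view shows four breakers, at (375,204), (424,206), (383,257) and (419,265). The rack spans (227–317, 182–271) with its open end to the right and the knob at (262,256). The carton is at (160,212) and the tape measure at (164,163).

```bash
python3 - <<'E'
from h import *
d=np.load('/tmp/top.npz');P=d['P'];im=d['im'].astype(int)
def rect(m,name):
    q=P[m][:,:2].astype(np.float32);r=cv2.minAreaRect(q);print(name,m.sum(),np.round(r[0],1),np.round(r[1],1),round(r[2],1),'zmed',np.nanmedian(P[m][:,2]).round(1))
V,U=np.mgrid[:420,:560]
print('table z',np.nanmedian(P[150:290,330:360,2]))
Z=P[...,2]
for u,v in[(375,204),(424,206),(383,257),(419,265)]:
    w=(abs(U-u)<22)&(abs(V-v)<28)
    for lo,hi in((6,100),(56,100)): rect(w&(Z>lo)&(Z<hi)&(im.min(2)>70),(u,v,lo))
R=(U>215)&(U<330)&(V>175)&(V<280)
rect(R&(Z>3)&(Z<90),'rack all')
rect(R&(Z>36)&(Z<90)&(V<236),'walls')
rect(R&(Z>58)&(V>236),'knob top')
for v in range(180,274,6): print(v,[(int(round(Z[v,u])) if Z[v,u]==Z[v,u] else -1) for u in range(222,326,5)])
a=cv2.cvtColor(d['im'],cv2.COLOR_RGB2BGR)[170:285,215:445]
cv2.imwrite('pics/crop.png',cv2.resize(a,None,fx=3.4,fy=3.4,interpolation=cv2.INTER_CUBIC))
for p in [(182,229),(182,317),(271,228),(271,317)]: print(p,P[p].round(1))
E
```

```text
table z 0.06076757020014156
(375, 204, 6) 484 [602.3 -92.7] [36.3 85.5] 81.3 zmed 53.5
(375, 204, 56) 194 [602.  -89.8] [18.  79.9] 84.5 zmed 74.2
(424, 206, 6) 611 [ 631.3 -216.2] [ 60.1 135. ] 69.5 zmed 51.8
(424, 206, 56) 209 [ 613.1 -207.7] [71.1 19.2] 6.5 zmed 73.7
(383, 257, 6) 542 [ 475.3 -110.4] [85.4 24.9] 15.5 zmed 53.2
(383, 257, 56) 213 [ 474.7 -113.1] [76.3 18.1] 14.2 zmed 74.2
(419, 265, 6) 585 [ 466.2 -198.2] [27.5 86.4] 73.8 zmed 52.4
(419, 265, 56) 208 [ 466.2 -200.4] [18.8 78.5] 70.1 zmed 74.2
rack all 7692 [531.4 156.1] [259.1 286.1] 4.7 zmed 6.6
walls 511 [574.9 164.7] [111.7 206.3] 4.6 zmed 40.3
knob top 120 [453.9 174. ] [45.4 13.8] 86.4 zmed 67.3
180 [-2, -1, 0, 3, 0, 0, -2, -6, 2, 2, 0, -1, -2, -5, -1, 5, -3, 2, 0, 4, 0]
186 [4, 1, 44, 41, 39, 41, 41, 39, 41, 38, 38, 37, 6, 5, 34, 5, 36, 37, 33, -4, -4]
192 [3, 0, 40, 5, 6, 8, 8, 4, 6, 7, 6, 5, 8, 4, 8, 4, 7, -1, 2, -1, 2]
198 [-2, -2, 39, 7, 8, 4, 9, 6, 3, 8, 3, 7, 9, 6, 4, 4, 7, 3, 5, -4, 3]
204 [-2, 3, 34, 4, 7, 6, 3, 6, 5, 8, 4, 10, 4, 5, 5, 1, 3, 5, 6, 0, 5]
210 [3, -2, 29, 4, 5, 8, 5, 4, 5, 2, 5, 5, 12, 
[... 189 characters left out ...]
, 7, 11, 12, 13, 27, 11, 13, 9, 7, 10, 33, 4, 36, 36, 27, 6, -1]
234 [3, 6, 4, 8, 5, 5, 5, 7, 24, 9, 8, 4, 7, 10, 6, 7, 6, 1, 7, 3, 2]
240 [-1, 3, 7, 6, 11, 5, 5, 8, 19, 6, 6, 3, 4, 6, 4, 2, 6, 5, 5, 1, 1]
246 [-4, 5, 6, 4, 4, 4, 6, 6, 17, 4, 7, 4, 6, 2, 7, 7, 3, 8, 2, 2, 0]
252 [0, 5, 6, 7, 8, 5, 67, 68, 70, 35, 10, 7, 6, 8, 9, 4, 7, 4, 4, 0, 1]
258 [1, 5, -1, 5, 2, 5, 7, 38, 53, 63, 25, 7, 5, 7, 6, 6, 3, 4, 6, -2, 0]
264 [3, 6, 4, 7, 8, 7, 6, 7, 23, 5, 6, 6, 10, 7, 5, 8, 3, 7, 4, -2, 3]
270 [-4, 10, 4, 6, 7, 4, 6, 2, 3, 9, 6, 7, -1, 8, 1, 6, 6, 4, 7, 1, 2]
(182, 229) [634.8 274.8   6.7]
(182, 317) [655.4  52.4  -1.6]
(271, 228) [4.128e+02 2.539e+02 2.000e-01]
(271, 317) [430.9  37.2   0.8]
```

View pics/crop.png

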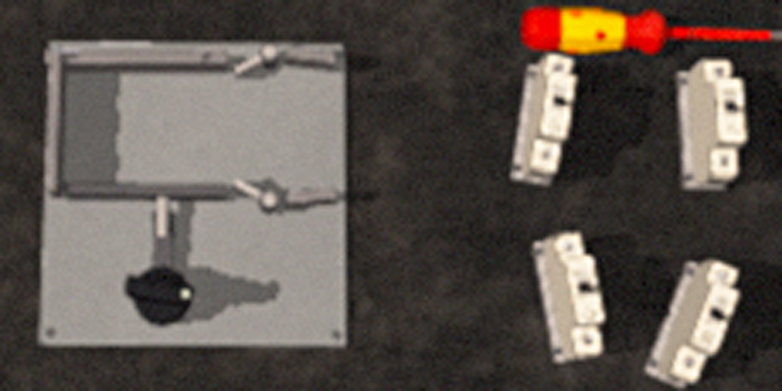

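>>> servo_tool(moves=[0,0,-9,26,-42,-5,-1,0,0,-18,58,-94,-15,-1,0,0,-27,90,-147,-25,-1,0,0,-36,122,-199,-40,-1,0,0,-45,154,-251,-50,-1,0,0,-54,186,-304,-65,-1,0,0,-63,218,-356,-80,-1,0,0,-70,245,-400,-90,-1,0,0,-75.2,256,-419,-100,-0.4,0,0,-75.2,256,-419,-105,-0.4], squeeze=30)

```text
time: 1.35
tool_pos: [453.6, 172.6, 125.2]
ee_rot: [0.73, 0.683, -0.001, -0.0]
ft_force: [-0.0, -0.8, 1.0]
finger_gap: 59.9
finger_force: 0.0
```

```bash
python3 - <<'E'
from h import *
d=np.load('/tmp/top.npz');P=d['P'];im=d['im'].astype(int);Z=P[...,2]
V,U=np.mgrid[:420,:560]
for u,v in[(375,204),(424,206),(383,257),(419,265)]:
    m=(abs(U-u)<22)&(abs(V-v)<25)&(Z>64)&(Z<95)&(im.min(2)>60)
    r=cv2.minAreaRect(P[m][:,:2].astype(np.float32));m2=(abs(U-u)<22)&(abs(V-v)<25)&(Z>42)&(im.min(2)>60)
    _,_,vt=np.linalg.svd(P[m2][:,:2]-P[m2][:,:2].mean(0),full_matrices=False)
    print(m.sum(),np.round(r[0],1),np.round(r[1],1),round(r[2],1),'pca',np.degrees(np.arctan2(*(vt[0][::-1]*np.sign(vt[0][0])))).round(1),P[m][:,:2].mean(0).round(1))
# walls: far wall, jaw, end wall top lines
def line(m,n):
    q=P[m][:,:2].astype(np.float32);l=cv2.fitLine(q,cv2.DIST_HUBER,0,.01,.01).ravel();print(n,m.sum(),l.round(3),P[m][:,2].mean().round(1))
line((U>240)&(U<280)&(V>178)&(V<192)&(Z>34)&(Z<48),'far')
line((U>226)&(U<238)&(V>188)&(V<222)&(Z>38)&(Z<54),'end')
line((U>240)&(U<280)&(V>220)&(V<236)&(Z>34)&(Z<48),'jaw')
w=cap('wrist','w1.png');Q=pts(w);m=(Q[...,2]>60)&(Q[...,2]<78)&(abs(Q[...,0]-454)<40)&(abs(Q[...,1]-174)<40)
print(m.sum(),cv2.minAreaRect(Q[m][:,:2].astype(np.float32)));s=read_state();print(s['tool_pos'],s['joints'],s['torque'],s['finger_gap'])
E
```

```text
158 [603.8 -90. ] [17.6 47.1] 83.7 pca -5.2 [602.3 -89.2]
170 [ 608.1 -208.5] [44.7 18.7] 6.5 pca 5.3 [ 607.8 -207.4]
173 [ 476.4 -112.8] [45.3 17.9] 13.5 pca 13.3 [ 475.8 -112.2]
179 [ 465.9 -200.4] [18.7 45.7] 70.1 pca -19.2 [ 465.1 -199.1]
far 188 [ 8.60000e-02 -9.96000e-01  6.22941e+02  1.92596e+02] 39.2
end 120 [9.98000e-01 7.00000e-02 5.67876e+02 2.60403e+02] 45.6
jaw 108 [ 8.20000e-02 -9.97000e-01  5.26789e+02  1.84166e+02] 37.1
1213 ((454.69439697265625, 176.03506469726562), (45.56014633178711, 13.596728324890137), 85.78101348876953)
[452.88150114 173.40426322 124.76404629] [ 2.11807531e-01 -1.97679278e-01  2.03300527e+00  4.48299848e-04
  1.30879299e+00  2.75650010e-01] [-0.02469048 -0.02523479  0.02408745] 59.93897080374573
```

View pics/w1.png

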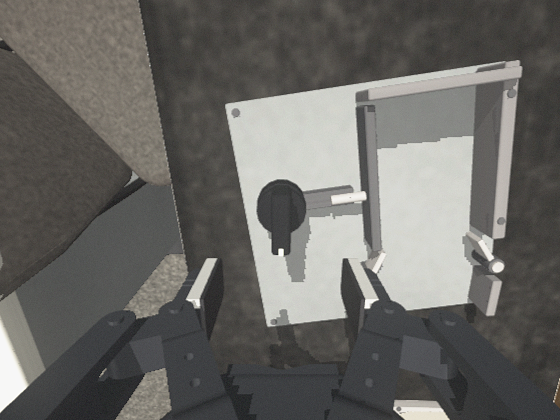

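The wrist view shows the knob wing at about (281,222), with its white pointer at (281,252). The jaw rod is at (350,198) and the pawls at (375,262) and (490,255).

>>> servo_tool(moves=[0,0,0,1,1.5,-25,-0.4,0,0,0,1,1.5,-50,-0.4,0,0,0,1,1.5,-70,-0.4,0,0,0,1,1.5,-82,-0.4,0,0,0,1,1.5,-82,0.2,0,0,0,1,1.5,-82,0.8,0,0,0,1,1.5,-82,0.8,0,0,0,1,1.5,-82,0.8,0,0,0,1,1.5,-82,0.8,0,0,0,1,1.5,-82,0.8], squeeze=40)

```text
time: 2.65
tool_pos: [453.3, 175.9, 45.6]
ee_rot: [0.729, 0.684, -0.001, -0.002]
ft_force: [-8.6, -0.4, 8.2]
finger_gap: 13.3
finger_force: 40.1
```

```bash
python3 - <<'E'
from h import *
s=read_state();print(s['tool_pos'],s['joints'],s['torque'],s['ft_force'],s['finger_gap'],s['finger_force'])
E
```

```text
[453.31527826 175.94633926  45.59038458] [ 2.16060105e-01 -8.24396628e-02  2.07669307e+00  1.85079807e-03
  1.15126624e+00  2.78913055e-01] [ 0.10904606  1.52118423 -0.07399718] [-8.55152004 -0.38793695  8.2212907 ] 13.29088021519931 40.0614470243454
```

>>> servo_tool(moves=[0,0,0,-1,0,0,0.8,0,0,8,-1,0,0,0.8,0,0,16,-1,0,0,0.8,0,0,24,-1,0,0,0.8,0,0,32,-1,0,0,0.8,0,0,40,-1,0,0,0.8,0,0,48,-1,0,0,0.8,0,0,56,-1,0,0,0.8,0,0,62,-1,0,0,0.8,0,0,66,-1,0,0,0.8])

```text
time: 3.9
tool_pos: [451.2, 175.0, 45.6]
ee_rot: [0.238, 0.971, -0.002, -0.003]
ft_force: [-13.6, -3.0, 14.6]
finger_gap: 13.4
finger_force: 40.8
```

```bash
python3 - <<'E'
from h import *
s=read_state();print(s['tool_pos'],s['joints'],s['torque'],s['ft_force'],s['finger_gap'],s['finger_force'])
E
```

```text
[451.24245446 175.03166286  45.55002601] [ 2.16120832e-01 -8.52900278e-02  2.07943541e+00 -2.20505749e-05
  1.15510030e+00 -8.75010325e-01] [-0.59604411  2.25223496 -0.08820903] [-13.55339565  -2.99933306  14.55424375] 13.434010033307992 40.77687621116638
```

>>> servo_tool(moves=[0,0,0,-1,0,1.5,0.8,0,0,4,-1,0,1.5,0.8,0,0,8,-1,0,1.5,0.8,0,0,11,-1,0,1.5,0.8,0,0,14,-1,0,1.5,0.8,0,0,16,-1,0,1.5,0.8,0,0,18,-1,0,1.5,0.8,0,0,18,-1,0,1.5,0.8,0,0,18,-1,0,1.5,0.8,0,0,18,-1,0,1.5,0.8])

```text
time: 5.15
tool_pos: [450.8, 174.4, 45.7]
ee_rot: [0.084, 0.996, -0.002, -0.002]
ft_force: [-6.6, -4.0, 1.9]
finger_gap: 12.7
finger_force: 40.1
```

```bash
python3 - <<'E'
from h import *
s=read_state();print(s['tool_pos'],s['joints'],s['ee_rot'],s['torque'],s['ft_force'],s['finger_gap'],s['finger_force'])
E
```

```text
[450.76421675 174.40503414  45.65704367] [ 2.15897227e-01 -8.85082193e-02  2.08220904e+00 -1.59811772e-03
  1.15340233e+00 -1.18653311e+00] [ 0.08375847  0.99648201 -0.0015114  -0.00241646] [-0.60079471  1.0996857   0.01585373] [-6.6156283  -4.01446789  1.90999553] 12.743629665545892 40.116344690322876
```

>>> servo_tool(moves=[0,0,2,0,0,0,0.8,0,0,4,0,0,0,0.8,0,0,6,0,0,0,0.8,0,0,8,0,0,0,0.8,0,0,9,0,0,0,0.8,0,0,10,0,0,0,0.8,0,0,11,0,0,0,0.8,0,0,12,0,0,0,0.8,0,0,12,0,0,0,0.8,0,0,12,0,0,0,0.8])

```text
time: 6.4
tool_pos: [450.7, 174.0, 45.6]
ee_rot: [-0.021, 1.0, -0.002, -0.003]
ft_force: [-6.3, -5.0, 3.6]
finger_gap: 12.9
finger_force: 40.2
```

```bash
python3 - <<'E'
from h import *
s=read_state();print(s['tool_pos'],s['joints'],s['ee_rot'],s['torque'],s['ft_force'],s['finger_gap'],s['finger_force'])
w=cap('wrist','w2.png')
E
```

```text
[450.69707377 174.00430349  45.64247366] [ 0.21561774 -0.08857595  2.0823024  -0.00255097  1.15385883 -1.39595713] [-0.02090766  0.99977624 -0.00172379 -0.00271345] [-0.84524971  1.10425587  0.02827379] [-6.31815506 -5.0055494   3.58669627] 12.935779695807872 40.19326865673065
```

View pics/w2.png

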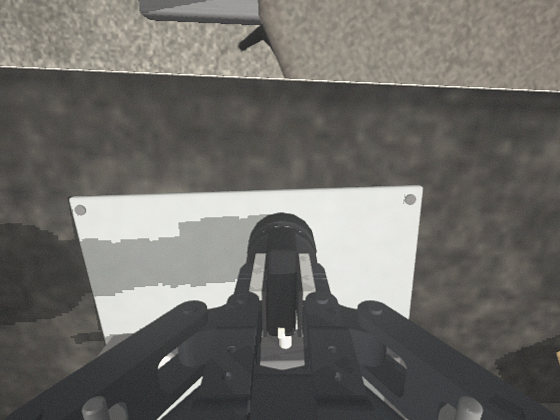

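The wing is still aligned between the pads, with the pointer at (285,338), and there's no stop torque yet. I'll continue.

>>> servo_tool(moves=[0,0,2,0,0,0,0.8,0,0,3,0,0,0,0.8,0,0,4,0,0,0,0.8,0,0,5,0,0,0,0.8,0,0,6,0,0,0,0.8,0,0,7,0,0,0,0.8,0,0,8,0,0,0,0.8,0,0,9,0,0,0,0.8,0,0,9,0,0,0,0.8,0,0,9,0,0,0,0.8])

```text
time: 7.7
tool_pos: [450.7, 173.8, 45.7]
ee_rot: [-0.097, 0.995, -0.001, -0.003]
ft_force: [-6.4, -7.3, 3.7]
finger_gap: 13.4
finger_force: 61.2
```

```bash
python3 - <<'E'
from h import *
s=read_state();print(s['tool_pos'],s['joints'],s['ee_rot'],s['torque'],s['ft_force'],s['finger_gap'],s['finger_force'])
E
```

```text
[450.67733936 173.8019591   45.70458273] [ 2.14763030e-01 -8.86934115e-02  2.08229175e+00 -1.71081849e-03
  1.15441132e+00 -1.54881624e+00] [-0.09658861  0.99531891 -0.00115465 -0.00309378] [-1.12213674  1.2027258  -1.53468727] [-6.44967416 -7.28634352  3.71660972] 13.431013430355634 61.20901199989021
```

The wrist torque is -1.5 N m, so the knob is at its stop. I'll ease off, release, lift and turn the hand back.

>>> servo_tool(moves=[0,0,-3,0,0,0,0.6,0,0,-3,0,0,0,0,0,0,-3,0,0,0,-0.3,0,0,-3,0,0,30,-0.4,0,0,-13,10,-20,80,-0.4,0,0,-23,35,-40,130,-0.4,0,0,-33,60,-70,170,-0.4,0,0,-43,85,-95,180,-0.4,0,0,-53,100,-110,180,-0.4,0,0,-60,100,-120,180,-0.4])

```text
time: 8.95
tool_pos: [553.7, 54.6, 226.4]
ee_rot: [0.414, 0.91, 0.0, 0.0]
ft_force: [-0.1, 1.2, -0.2]
finger_gap: 59.8
finger_force: 0.0
```

>>> servo_tool(moves=[0,0,-10,0,0,0,-0.4,0,0,-20,0,0,0,-0.4,0,0,-30,0,0,0,-0.4,0,0,-37,0,0,0,-0.4,0,0,-37,0,0,0,-0.4,0,0,-37,0,0,0,-0.4,0,0,-37,0,0,0,-0.4,0,0,-37,0,0,0,-0.4,0,0,-37,0,0,0,-0.4,0,0,-37,0,0,0,-0.4])

```text
time: 10.2
tool_pos: [552.7, 55.4, 225.8]
ee_rot: [0.68, 0.734, 0.0, -0.0]
ft_force: [-0.2, -0.4, -0.9]
finger_gap: 60.1
finger_force: 0.0
```

```bash
python3 - <<'E'
from h import *
s=read_state();print(s['tool_pos'],s['ee_rot'],s['torque'],s['ft_force'],s['finger_gap'])
w=cap('wrist','w3.png');np.savez('/tmp/w3',P=pts(w),im=w['image'])
E
```

```text
[552.66706351  55.39366444 225.79442311] [ 6.79635521e-01  7.33549970e-01  1.07413524e-05 -1.23369338e-05] [-0.00563531  0.02591137  0.02198182] [-0.21470327 -0.43255091 -0.85509259] 60.073393481419544
```

View pics/w3.png

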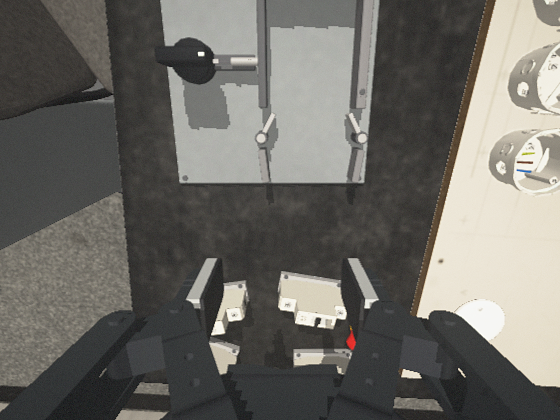

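The view shows the rack with pawl pivots at (262,138) and (361,138), guides at (265,163) and (362,165), and the plate's front edge on row 183. I'll fit the rack frame from these.

```bash
python3 - <<'E'
from h import *
d=np.load('/tmp/w3.npz');P=d['P'];Z=P[...,2]
V,U=np.mgrid[:420,:560]
def box(m,n):
    q=P[m][:,:2].astype(np.float32);r=cv2.minAreaRect(q);print(n,m.sum(),np.round(r[0],1),np.round(r[1],1),round(r[2],1),P[m][:,2].mean().round(1))
box((U>345)&(U<385)&(V<108)&(Z>33)&(Z<48),'farwall')
box((U>250)&(U<275)&(V<108)&(Z>33)&(Z<48),'jaw')
box((U>250)&(U<280)&(V>150)&(V<190)&(Z>28)&(Z<42),'gnear')
box((U>345)&(U<375)&(V>150)&(V<190)&(Z>28)&(Z<42),'gfar')
box((U>250)&(U<285)&(V>108)&(V<147)&(Z>22)&(Z<50),'pnear')
box((U>340)&(U<375)&(V>108)&(V<147)&(Z>22)&(Z<50),'pfar')
box((U>150)&(U<215)&(V<90)&(Z>58),'knob')
box((U>160)&(U<385)&(V<200)&(Z>3)&(Z<80),'all')
for u in(200,230,310,340):
    col=[v for v in range(150,210) if Z[v,u]>3.5]; print(u,P[max(col),u].round(1))
E
```

```text
farwall 1245 [624.2 190.7] [10.7 94.6] 4.2 39.7
jaw 890 [524.6 183.5] [ 8.1 95.1] 4.3 36.9
gnear 241 [532.9  74.6] [ 8.  34.3] 11.2 35.7
gfar 274 [635.3  82.3] [34.6  8.3] 87.5 35.2
pnear 242 [530.7 115.2] [34.8 13.4] 75.4 31.5
pfar 280 [631.2 122.7] [13.8 34.9] 23.0 30.8
knob 937 [455. 175.] [45.5 13.6] 4.5 67.3
all 36891 [535.  145.4] [224.2 190. ] 4.4 11.6
200 [456.5  44.6   5.9]
230 [492.5  47.2   5.4]
310 [589.   54.5   5.6]
340 [625.1  57.3   5.7]
```

>>> servo_tool(moves=[0,0,-3,12,-35,-20,-0.4,0,0,-6,25,-75,-45,-0.4,0,0,-9,40,-115,-70,-0.4,0,0,-9.9,50,-140,-90,-0.4,0,0,-9.9,50,-145,-110,-0.4,0,0,-9.9,50,-145,-135,-0.4,0,0,-9.9,50,-145,-155,-0.4,0,0,-9.9,50,-145,-169,-0.4,0,0,-9.9,50,-145,-171,-0.4,0,0,-9.9,50,-145,-171,-0.4])

```text
time: 11.5
tool_pos: [603.2, -89.5, 55.5]
ee_rot: [0.74, 0.672, 0.0, 0.0]
ft_force: [-0.0, -0.1, -0.4]
finger_gap: 59.8
finger_force: 0.0
```

```bash
python3 - <<'E'
from h import *
w=cap('wrist','w4.png');P=pts(w);Z=P[...,2];m=(Z>64)&(Z<82)&(abs(P[...,0]-603)<26)&(abs(P[...,1]+90)<14)
print(m.sum(),cv2.minAreaRect(P[m][:,:2].astype(np.float32)),P[m].mean(0))
E
```

```text
4220 ((604.3189086914062, -88.70097351074219), (19.16940689086914, 45.609012603759766), 84.50264739990234) [604.42307512 -86.0722673   74.03596337]
```

View pics/w4.png

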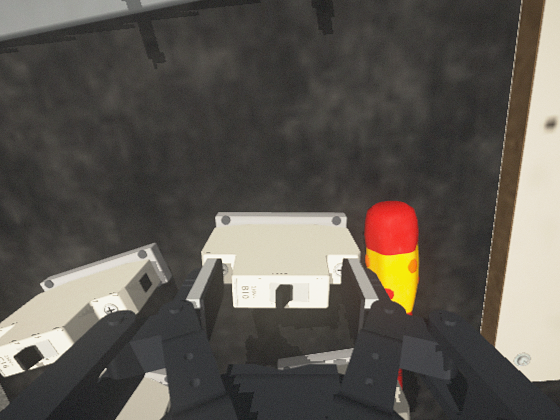

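The breaker's upper part sits centred between the pads at about (280,290), measured at (604.3,-88.7). Closing and lifting.

>>> servo_tool(moves=[0,0,0,1,1,0,-0.1,0,0,0,1,1,0,0.2,0,0,0,1,1,0,0.2,0,0,0,1,1,0,0.2,0,0,0,1,1,0,0.2,0,0,0,1,1,10,0.2,0,0,0,1,1,25,0.2,0,0,0,1,1,40,0.2,0,0,0,1,1,50,0.2,0,0,0,1,1,50,0.2], squeeze=70)

```text
time: 12.8
tool_pos: [604.5, -88.8, 106.4]
ee_rot: [0.74, 0.672, 0.001, 0.001]
ft_force: [0.5, 0.2, -2.1]
finger_gap: 43.4
finger_force: 71.6
```

```bash
cat >st.py <<'E'
from h import *
s=read_state();x,y,z,w=s['ee_rot'];p=s['tool_pos'];a=np.radians(4.4);d=p[:2]-[580.4,134.5]
print('t',round(s['time'],2),'tcp',p.round(1),'yaw',np.degrees(np.arctan2(y*y-x*x,2*x*y)).round(2),'rack',(d@[np.cos(a),np.sin(a)]).round(1),(d@[-np.sin(a),np.cos(a)]).round(1),'F',s['ft_force'].round(1),'T',s['torque'].round(2),'gap',s['finger_gap'].round(1),s['finger_force'].round(1))
E
python3 st.py
```

```text
Traceback (most recent call last):
  File "st.py", line 3, in <module>
    print('t',round(s['time'],2),'tcp',p.round(1),'yaw',np.degrees(np.arctan2(y*y-x*x,2*x*y)).round(2),'rack',(d@[np.cos(a),np.sin(a)]).round(1),(d@[-np.sin(a),np.cos(a)]).round(1),'F',s['ft_force'].round(1),'T',s['torque'].round(2),'gap',s['finger_gap'].round(1),s['finger_force'].round(1))
                                                                                                                                                                                                                                               ^^^^^^^^^^^^^^^^^^^^^
AttributeError: 'float' object has no attribute 'round'
```

>>> servo_tool(moves=[0,0,2,-3,20,0,0.2,0,0,4,-6,50,0,0.2,0,0,6,-10,90,0,0.2,0,0,8,-15,130,0,0.2,0,0,9.9,-20,160,0,0.2,0,0,9.9,-20.7,169,0,0.2,0,0,9.9,-20.7,169,0,0.2,0,0,9.9,-20.7,169,-4,0.2,0,0,9.9,-20.7,169,-6,0.2,0,0,9.9,-20.7,169,-6,0.2])

```text
time: 14.05
tool_pos: [582.8, 79.7, 98.3]
ee_rot: [0.68, 0.733, -0.0, -0.0]
ft_force: [0.0, -0.0, -1.8]
finger_gap: 43.5
finger_force: 71.6
```

```bash
sed -i "s/s\['finger_gap'\].round(1),s\['finger_force'\].round(1)/s['finger_gap'],s['finger_force']/" st.py; python3 - <<'E'
exec(open('st.py').read())
w=cap('wrist','w5.png');P=pts(w);np.savez('/tmp/w5',P=P,im=w['image'])
Z=P[...,2];t=s['tool_pos'];m=(Z>100)&(Z<132)&(np.hypot(P[...,0]-t[0],P[...,1]-t[1])<30)
print(m.sum(),cv2.minAreaRect(P[m][:,:2].astype(np.float32)),P[m].mean(0))
E
```

```text
t 14.05 tcp [582.8  79.7  98.3] yaw 4.3 rack -1.8 -54.8 F [ 0.  -0.  -1.8] T [-0.02  0.01  0.01] gap 43.45781452937403 71.64091229438782
5925 ((582.0784912109375, 81.08439636230469), (56.440799713134766, 23.683866500854492), 4.238457202911377) [583.27227994  83.95614383 116.21070408]
```

View pics/w5.png

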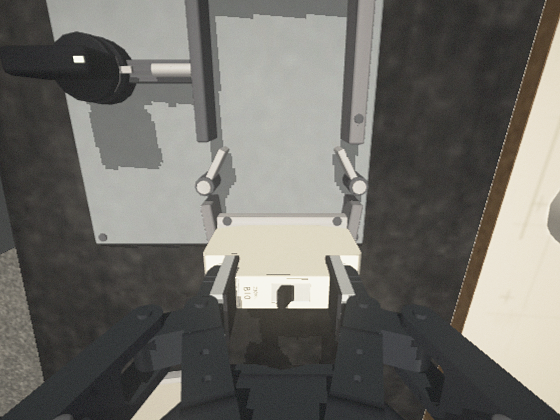

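The breaker is square over the entry, with its foot edge on row 220 and the guides at (210,220) and (355,220). Lowering.

>>> servo_tool(moves=[0,0,0,0,0,-8,0.2,0,0,0,0,0,-16,0.2,0,0,0,0,0,-24,0.2,0,0,0,0,0,-30,0.2,0,0,0,0,0,-34,0.2,0,0,0,0,0,-36,0.2,0,0,0,0,0,-37,0.2,0,0,0,0,0,-38,0.2,0,0,0,0,0,-38,0.2,0,0,0,0,0,-38,0.2])

```text
time: 15.35
tool_pos: [583.0, 80.4, 62.3]
ee_rot: [0.68, 0.734, -0.0, -0.0]
ft_force: [-5.3, -0.3, 6.7]
finger_gap: 43.2
finger_force: 72.5
```

```bash
python3 st.py
```

```text
t 15.35 tcp [583.   80.4  62.3] yaw 4.37 rack -1.6 -54.1 F [-5.3 -0.3  6.7] T [-0.08  0.94 -0.01] gap 43.17372005247856 72.50192284584045
```

>>> servo_tool(moves=[0,0,0,-0.8,10,0.7,0.2,0,0,0,-1.5,20,0.7,0.2,0,0,0,-2.3,30,0.7,0.2,0,0,0,-3.1,40,0.7,0.2,0,0,0,-3.8,50,0.7,0.2,0,0,0,-4.6,60,0.7,0.2,0,0,0,-5.2,68,0.7,0.2,0,0,0,-5.7,74,0.7,0.2,0,0,0,-5.8,75,0.7,0.2,0,0,0,-5.8,75,0.7,0.2])

```text
time: 16.6
tool_pos: [577.4, 153.9, 62.3]
ee_rot: [0.679, 0.734, -0.002, 0.002]
ft_force: [-1.4, -9.0, 6.5]
finger_gap: 43.4
finger_force: 71.3
```

```bash
python3 - <<'E'
exec(open('st.py').read())
w=cap('wrist','w6.png')
E
```

```text
t 16.6 tcp [577.4 153.9  62.3] yaw 4.42 rack -1.5 19.5 F [-1.4 -9.   6.5] T [-1.98  0.33 -0.09] gap 43.43817721094833 71.33485983358696
```

View pics/w6.png

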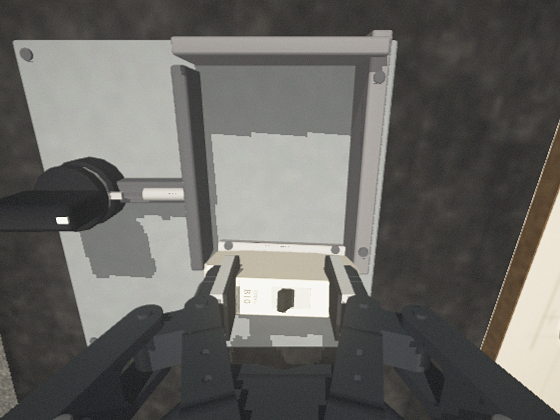

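The breaker is behind the pawls at y≈19.5 and square, with its foot edge on row 246. Releasing and going to the next one.

>>> servo_tool(moves=[0,0,0,0,-1,0,0,0,0,0,0,-1,0,-0.3,0,0,0,0,-1,0,-0.4,0,0,0,0,-1,25,-0.4,0,0,0,0,-1,65,-0.4,0,0,2,-15,-45,90,-0.4,0,0,4,-35,-95,90,-0.4,0,0,6,-55,-145,90,-0.4,0,0,8,-75,-200,90,-0.4,0,0,9,-95,-250,90,-0.4])

```text
time: 17.9
tool_pos: [481.5, -95.5, 151.4]
ee_rot: [0.62, 0.785, 0.0, 0.0]
ft_force: [0.7, -0.9, 0.3]
finger_gap: 59.9
finger_force: 0.0
```

>>> servo_tool(moves=[0,0,0,-6,-18,0,-0.4,0,0,0,-6,-18,0,-0.4,0,0,0,-6,-18,0,-0.4,0,0,0,-6,-18,0,-0.4,0,0,0,-6,-18,0,-0.4,0,0,0,-6,-18,0,-0.4,0,0,0,-6,-18,0,-0.4,0,0,0,-6,-18,0,-0.4,0,0,0,-6,-18,0,-0.4,0,0,0,-6,-18,0,-0.4])

```text
time: 19.15
tool_pos: [476.1, -112.7, 151.5]
ee_rot: [0.62, 0.785, 0.0, 0.0]
ft_force: [0.1, -0.0, 0.0]
finger_gap: 59.5
finger_force: 0.0
```

```bash
cat > fb.py <<'E'
exec(open('st.py').read())
def top():
    """upper parts of all white breakers, from the top camera"""
    c=cap('top');P=pts(c);im=c['image'].astype(int);Z=P[...,2]
    m=((Z>62)&(Z<95)&(im.min(2)>60)&(P[...,0]>400)&(P[...,0]<680)&(P[...,1]<290)&(P[...,1]>-330)).astype(np.uint8)
    n,l,stt,_=cv2.connectedComponentsWithStats(m)
    for i in range(1,n):
        if stt[i,4]>60:
            r=cv2.minAreaRect(P[l==i][:,:2].astype(np.float32));print('top',stt[i,4],np.round(r[0],1),np.round(r[1],1),round(r[2],1))
    return c
def near(x,y,zlo=64,zhi=82,R=30):
    w=cap('wrist');P=pts(w);Z=P[...,2];m=((Z>zlo)&(Z<zhi)&(np.hypot(P[...,0]-x,P[...,1]-y)<R+15)&(w['image'].min(2)>60)).astype(np.uint8)
    n,l,stt,_=cv2.connectedComponentsWithStats(m);i=1+stt[1:,4].argmax();r=cv2.minAreaRect(P[l==i][:,:2].astype(np.float32))
    print('near',stt[i,4],np.round(r[0],1),np.round(r[1],1),round(r[2],1))
    return w
E
python3 - <<'E'
exec(open('fb.py').read())
c=top();near(476,-112.5)
a=cv2.cvtColor(c['image'],cv2.COLOR_RGB2BGR)[170:285,215:445]
cv2.imwrite('pics/crop2.png',cv2.resize(a,None,fx=3.4,fy=3.4,interpolation=cv2.INTER_CUBIC))
E
```

```text
t 19.15 tcp [ 476.1 -112.7  151.5] yaw 13.36 rack -122.9 -238.4 F [ 0.1 -0.   0. ] T [ 0.03  0.02 -0.01] gap 59.478896356440636 0.0
top 132 [ 634.2 -209.7] [42.  18.5] 4.9
top 235 [578.4 146.7] [80.  22.8] 1.4
top 101 [ 459.8 -198.3] [18.  32.4] 69.0
near 1474 [ 477.  -111.5] [45.5 17.5] 13.1
```

View pics/crop2.png

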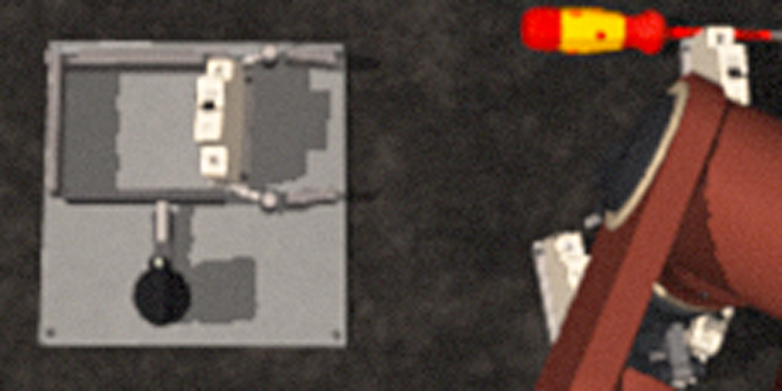

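The first breaker is behind the pawls, which have sprung out. The breaker at upper right has been knocked aside, to about x=634. Grasping the next one.

>>> servo_tool(moves=[0,0,0,0.8,1,-30,-0.4,0,0,0,0.8,1,-60,-0.4,0,0,0,0.8,1,-85,-0.4,0,0,0,0.8,1,-96,-0.4,0,0,0,0.8,1,-96.7,-0.4,0,0,0,0.8,1,-96.7,0,0,0,0,0.8,1,-96.7,0.2,0,0,0,0.8,1,-96.7,0.2,0,0,0,0.8,1,-96.7,0.2,0,0,0,0.8,1,-96.7,0.2])

```text
time: 20.5
tool_pos: [478.0, -112.1, 56.3]
ee_rot: [0.62, 0.785, 0.0, 0.001]
ft_force: [-2.0, -0.7, 6.5]
finger_gap: 43.5
finger_force: 72.1
```

>>> servo_tool(moves=[0,0,0,0,0,10,0.2,0,0,0,0,0,25,0.2,0,0,0,0,0,40,0.2,0,0,0,0,0,47,0.2,0,0,-2,10,20,47,0.2,0,0,-4,30,60,47,0.2,0,0,-6,50,100,47,0.2,0,0,-8,75,145,47,0.2,0,0,-9,95,178,47,0.2,0,0,-9,106,190,47,0.2])

```text
time: 21.75
tool_pos: [583.6, 80.1, 101.9]
ee_rot: [0.679, 0.734, -0.0, -0.0]
ft_force: [-0.5, -0.0, -1.8]
finger_gap: 43.6
finger_force: 71.9
```

```bash
python3 - <<'E'
exec(open('fb.py').read())
w=cap('wrist','w7.png');P=pts(w);Z=P[...,2]
for lo,hi in((70,80),(80,95)):
  m=(Z>lo)&(Z<hi)&(abs(P[...,0]-578)<26)&(P[...,1]>130)&(P[...,1]<180);
  if m.sum()>10: print(lo,m.sum(),cv2.minAreaRect(P[m][:,:2].astype(np.float32)),P[m].mean(0))
t=s['tool_pos'];m=(Z>100)&(Z<132)&(np.hypot(P[...,0]-t[0],P[...,1]-t[1])<30)
print(m.sum(),cv2.minAreaRect(P[m][:,:2].astype(np.float32)))
E
```

```text
t 21.75 tcp [583.6  80.1 101.9] yaw 4.5 rack -1.0 -54.4 F [-0.5 -0.  -1.8] T [ 0.04 -0.04 -0.04] gap 43.613461091298 71.91008806228638
70 283 ((579.3109741210938, 149.28607177734375), (44.94045639038086, 20.31925392150879), 1.732729434967041) [579.5423024  147.95715806  76.96936988]
80 2975 ((579.4910278320312, 150.40475463867188), (45.105613708496094, 18.084762573242188), 1.8141627311706543) [579.37677355 150.47244391  82.90934094]
5956 ((582.6781616210938, 81.84050750732422), (56.66450881958008, 23.05686378479004), 4.224373817443848)
```

View pics/w7.png

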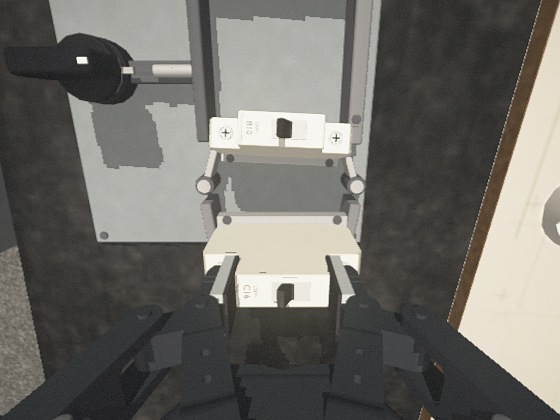

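Breaker 1 has settled at y_r≈16, with the pawls shut behind it at (205,185) and (357,185). Breaker 2 is over the entry. Lowering and pushing it in.

>>> servo_tool(moves=[0,0,0,0,2,-8,0.2,0,0,0,0,2,-16,0.2,0,0,0,0,2,-24,0.2,0,0,0,0,2,-32,0.2,0,0,0,0,2,-36,0.2,0,0,0,0,2,-38,0.2,0,0,0,0,2,-39,0.2,0,0,0,0,2,-40.5,0.2,0,0,0,0,2,-40.5,0.2,0,0,0,0,2,-40.5,0.2])

```text
time: 23.05
tool_pos: [583.3, 80.5, 62.3]
ee_rot: [0.68, 0.734, 0.0, 0.0]
ft_force: [-5.0, 0.0, 6.2]
finger_gap: 43.1
finger_force: 72.8
```

```bash
python3 st.py
```

```text
t 23.05 tcp [583.3  80.5  62.3] yaw 4.37 rack -1.3 -54.1 F [-5.   0.   6.2] T [-0.01  0.6  -0.02] gap 43.13963638196209 72.82739281654358
```

>>> servo_tool(moves=[0,0,0,-0.8,10,0,0.2,0,0,0,-1.5,20,0,0.2,0,0,0,-2.3,30,0,0.2,0,0,0,-3.1,40,0,0.2,0,0,0,-3.8,50,0,0.2,0,0,0,-4.6,60,0,0.2,0,0,0,-5.2,68,0,0.2,0,0,0,-5.7,74,0,0.2,0,0,0,-5.9,77,0,0.2,0,0,0,-5.9,77,0,0.2])

```text
time: 24.3
tool_pos: [577.4, 155.7, 61.8]
ee_rot: [0.679, 0.734, -0.002, 0.002]
ft_force: [-0.9, -8.6, 5.6]
finger_gap: 43.4
finger_force: 71.3
```

```bash
python3 - <<'E'
exec(open('st.py').read())
w=cap('wrist','w8.png');P=pts(w);Z=P[...,2]
m=(Z>74)&(Z<95)&(abs(P[...,0]-578)<26)&(P[...,1]>168)&(P[...,1]<240)
if m.sum()>10: print(m.sum(),cv2.minAreaRect(P[m][:,:2].astype(np.float32)),P[m].mean(0))
E
```

```text
t 24.3 tcp [577.4 155.7  61.8] yaw 4.41 rack -1.4 21.4 F [-0.9 -8.6  5.6] T [-1.91  0.17 -0.12] gap 43.44604065494893 71.28388180135389
4420 ((579.1527709960938, 179.30606079101562), (21.124528884887695, 50.28689956665039), 88.0075454711914) [578.07433364 180.09648564  82.45653255]
```

>>> servo_tool(moves=[0,0,0,0,-1,0,0,0,0,0,0,-1,0,-0.3,0,0,0,0,-1,0,-0.4,0,0,0,0,-1,25,-0.4,0,0,0,0,-1,65,-0.4,0,0,0,0,-1,100,-0.4,0,0,0,0,-1,110,-0.4,0,0,0,0,-20,110,-0.4,0,0,0,0,-40,110,-0.4,0,0,0,0,-60,110,-0.4])

```text
time: 25.6
tool_pos: [576.0, 95.5, 169.2]
ee_rot: [0.68, 0.733, -0.001, -0.001]
ft_force: [-0.3, -0.8, 0.3]
finger_gap: 60.1
finger_force: 0.0
```

```bash
python3 - <<'E'
exec(open('fb.py').read())
top()
w=cap('wrist','w9.png');P=pts(w);Z=P[...,2]
m=((Z>76)&(Z<95)&(P[...,0]>530)&(P[...,0]<630)&(P[...,1]>120)).astype(np.uint8)
n,l,stt,_=cv2.connectedComponentsWithStats(m)
for i in range(1,n):
    if stt[i,4]>100: print(stt[i,4],cv2.minAreaRect(P[l==i][:,:2].astype(np.float32)))
E
```

```text
t 25.6 tcp [576.   95.5 169.2] yaw 4.32 rack -7.4 -38.5 F [-0.3 -0.8  0.3] T [ 0.01  0.01 -0.04] gap 60.05053987860411 0.0
top 172 [ 632.7 -210.3] [45.  19.9] 4.8
top 89 [590.4 141.3] [56.5 10.3] 2.3
top 182 [ 465.7 -200. ] [18.8 46. ] 70.5
3169 ((578.23974609375, 159.80816650390625), (46.74319839477539, 37.27606201171875), 2.176023244857788)
```

>>> servo_tool(moves=[0,0,0,7,-40,-5,-0.4,0,0,0,16,-90,-10,-0.4,0,0,0,25,-140,-20,-0.4,0,0,0,34,-190,-20,-0.4,0,0,0,43,-240,-20,-0.4,0,0,0,51,-285,-20,-0.4,0,0,0.4,55,-307,-20,-0.4,0,0,0.4,55,-308,-20,-0.4,0,0,0.4,55,-308,-20,-0.4,0,0,0.4,55,-308,-20,-0.4])

```text
time: 26.95
tool_pos: [632.0, -209.0, 151.3]
ee_rot: [0.676, 0.737, 0.0, -0.0]
ft_force: [-0.6, 0.4, -0.7]
finger_gap: 59.6
finger_force: 0.0
```

```bash
python3 - <<'E'
exec(open('fb.py').read())
w=near(632.5,-210)
cv2.imwrite('pics/w10.png',cv2.cvtColor(w['image'],cv2.COLOR_RGB2BGR))
E
```

```text
t 26.95 tcp [ 632.  -209.   151.3] yaw 4.87 rack 25.1 -346.4 F [-0.6  0.4 -0.7] T [ 0.   -0.03  0.05] gap 59.58979008354468 0.0
near 1463 [ 634.3 -208.9] [45.6 18.2] 4.6
```

View pics/w10.png

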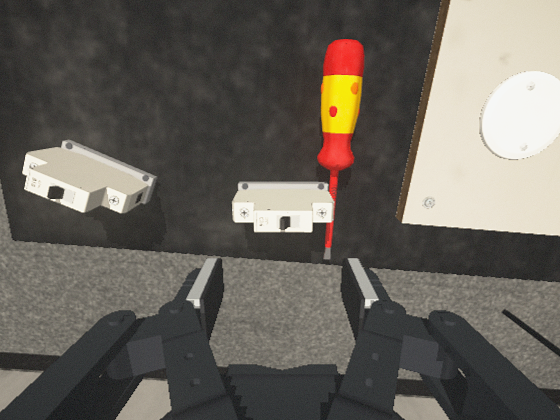

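The breaker is upright at about (283,210), over the end of the screwdriver shaft, and measured at (634.3,-208.9). Grasping it.

>>> servo_tool(moves=[0,0,0,1.8,1.4,-30,-0.4,0,0,0,1.8,1.4,-60,-0.4,0,0,0,1.8,1.4,-85,-0.4,0,0,0,1.8,1.4,-96,-0.4,0,0,0,1.8,1.4,-96.5,-0.4,0,0,0,1.8,1.4,-96.5,0,0,0,0,1.8,1.4,-96.5,0.2,0,0,0,1.8,1.4,-96.5,0.2,0,0,0,1.8,1.4,-96.5,0.2,0,0,0,1.8,1.4,-96.5,0.2])

```text
time: 28.25
tool_pos: [633.3, -209.5, 56.7]
ee_rot: [0.677, 0.736, -0.001, -0.0]
ft_force: [-6.1, 0.6, 4.7]
finger_gap: 43.3
finger_force: 71.6
```

>>> servo_tool(moves=[0,0,0,0,0,15,0.2,0,0,0,0,0,35,0.2,0,0,0,0,0,47,0.2,0,0,0,-8,40,47,0.2,0,0,0,-16,90,47,0.2,0,0,0,-26,140,47,0.2,0,0,0,-34,190,47,0.2,0,0,-0.4,-43,240,47,0.2,0,0,-0.4,-49,275,47,0.2,0,0,-0.4,-51,289.6,47,0.2])

```text
time: 29.5
tool_pos: [583.0, 82.3, 103.0]
ee_rot: [0.679, 0.734, 0.001, 0.001]
ft_force: [0.3, 1.2, -2.0]
finger_gap: 43.3
finger_force: 71.8
```

```bash
python3 - <<'E'
exec(open('fb.py').read())
w=cap('wrist','w11.png');P=pts(w);Z=P[...,2]
m=((Z>76)&(Z<95)&(P[...,0]>530)&(P[...,0]<630)&(P[...,1]>120)).astype(np.uint8)
n,l,stt,_=cv2.connectedComponentsWithStats(m)
for i in range(1,n):
    if stt[i,4]>100: print(stt[i,4],cv2.minAreaRect(P[l==i][:,:2].astype(np.float32)))
t=s['tool_pos'];m=(Z>100)&(Z<132)&(np.hypot(P[...,0]-t[0],P[...,1]-t[1])<30)
print(m.sum(),cv2.minAreaRect(P[m][:,:2].astype(np.float32)))
E
```

```text
t 29.5 tcp [583.   82.3 103. ] yaw 4.49 rack -1.4 -52.3 F [ 0.3  1.2 -2. ] T [-0.05  0.02  0.02] gap 43.278199397918655 71.83743596076965
6513 ((578.3980102539062, 159.88388061523438), (46.493858337402344, 37.36518478393555), 2.436638832092285)
5958 ((582.47119140625, 83.6726303100586), (57.45005416870117, 23.427080154418945), 4.379025459289551)
```

View pics/w11.png

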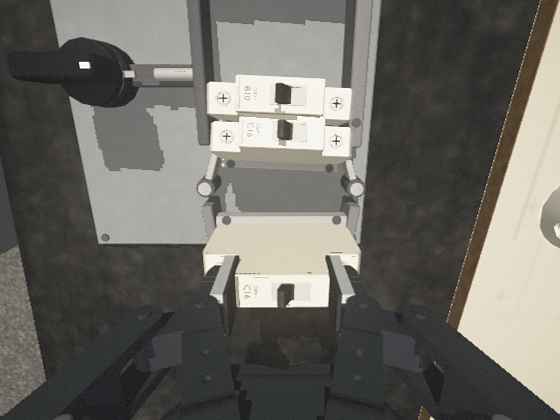

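```bash
python3 - <<'E'
exec(open('fb.py').read())
w=cap('wrist');P=pts(w);Z=P[...,2];V,U=np.mgrid[:420,:560]
def pl(n,u0,u1,v0,v1):
    m=(U>u0)&(U<u1)&(V>v0)&(V<v1);q=P[m];med=np.median(q[:,2]);q=q[abs(q[:,2]-med)<5]
    A=np.c_[q[:,:2]-q[:,:2].mean(0),np.ones(len(q))];k=np.linalg.lstsq(A,q[:,2],rcond=None)[0];print(n,len(q),k.round(3),q.mean(0).round(1))
pl('b1 upper',240,270,84,108);pl('b1 lowL',212,232,88,110);pl('b1 lowR',328,348,94,114)
pl('b2 upper',245,275,120,146);pl('b2 lowL',216,236,127,148);pl('b2 lowR',326,348,130,152)
pl('held',240,270,280,305)
for v in range(145,225,5): print(v,P[v,255].round(1),P[v,340].round(1))
E
```

```text
t 29.55 tcp [583.   82.9 102.9] yaw 4.49 rack -1.4 -51.6 F [ 0.   0.6 -2.3] T [0.06 0.02 0.04] gap 43.69506425316926 71.83856964111328
b1 upper 0 [0. 0. 0.] [nan nan nan]
b1 lowL 399 [ 4.0000e-03 -1.0900e-01  6.1526e+01] [544.7 166.2  61.5]
b1 lowR 0 [0. 0. 0.] [nan nan nan]
b2 upper 0 [0. 0. 0.] [nan nan nan]
b2 lowL 380 [ 3.0000e-02 -2.8200e-01  6.2165e+01] [547.6 145.2  62.2]
b2 lowR 0 [0. 0. 0.] [nan nan nan]
held 0 [0. 0. 0.] [nan nan nan]
145 [566.3 144.7  83.8] [614.2 146.2  63.7]
150 [566.1 141.5  78.8] [614.7 143.3  63.3]
155 [564.6 135.6  57.3] [614.8 140.5  64.6]
160 [562.9 128.3  31.4] [617.8 135.9  52.2]
165 [562.4 123.2  22.7] [627.7 125.3   6. ]
170 [561.4 116.3   6.4] [628.3 121.3   5.4]
175 [561.6 112.2   5.7] [628.8 117.4   5.8]
180 [561.8 108.    5.2] [628.9 113.8   7.8]
185 [562.1 104.3   6.5] [629.9 109.3   5.6]
190 [562.3 100.4   7.4] [630.5 105.2   5.6]
195 [562.5  96.1   7.1] [630.7 101.5   7.4]
200 [562.6  91.5   5.6] [631.6  96.9   5.8]
205 [562.9  87.4   6.1] [632.1  92.7   5.9]
210 [563.1  83.2   6.3] [631.8  89.8  10.2]
215 [566.4  96.2  55.4] [622.  100.5  55.4]
220 [566.7  93.4  57.3] [622.   97.8  57.5]<stdin>:5: RuntimeWarning: Mean of empty slice.
  ret = um.true_divide(
```

Depth shows breaker 2 leaning forward by about 0.28 rad, with its foot still between the pawls, so it pivoted in the grip. I'll set breaker 3 back on the table and push breaker 2 low with closed fingers.

>>> servo_tool(moves=[0,0,0,2,-30,0,0.2,0,0,0,6,-70,0,0.2,0,0,0,10,-120,0,0.2,0,0,0,15,-155,0,0.2,0,0,0,17,-170,-10,0.2,0,0,0,17,-170,-25,0.2,0,0,0,17,-170,-38,0.2,0,0,0,17,-170,-45,0.2,0,0,0,17,-170,-46.5,0.2,0,0,0,17,-170,-46.5,0.2])

```text
time: 30.85
tool_pos: [599.4, -88.5, 56.7]
ee_rot: [0.679, 0.734, -0.001, -0.001]
ft_force: [-6.8, -0.0, 8.7]
finger_gap: 43.4
finger_force: 72.9
```

>>> servo_tool(moves=[0,0,0,0,0,0,-0.1,0,0,0,0,0,0,-0.4,0,0,0,0,0,0,-0.4,0,0,0,0,0,25,-0.4,0,0,0,0,0,60,0.5,0,0,0,-6,40,75,1,0,0,0,-10,80,75,1,0,0,0,-14,120,75,1,0,0,0,-17,160,75,1,0,0,0,-17,165,75,1])

```text
time: 32.1
tool_pos: [582.5, 77.5, 130.1]
ee_rot: [0.678, 0.735, 0.0, -0.0]
ft_force: [0.2, -0.1, -0.2]
finger_gap: 0.4
finger_force: 0.0
```

```bash
python3 - <<'E'
exec(open('fb.py').read())
top()
w=cap('wrist');P=pts(w);Z=P[...,2]
print(Z[np.isfinite(Z)&(np.hypot(P[...,0]-s['tool_pos'][0],P[...,1]-s['tool_pos'][1])<25)].min())
cv2.imwrite('pics/w12.png',cv2.cvtColor(w['image'],cv2.COLOR_RGB2BGR))
E
```

```text
t 32.1 tcp [582.5  77.5 130.1] yaw 4.55 rack -2.3 -57.0 F [ 0.2 -0.1 -0.2] T [-0.04  0.05 -0.01] gap 0.39166681536548015 0.0
top 272 [576.8 162.7] [28.4 80.3] 89.9
top 159 [600.2 -89.4] [45.1 18.2] 5.3
top 182 [ 465.9 -200.2] [18.1 46.3] 70.2
3.589050008430661
```

View pics/w12.png

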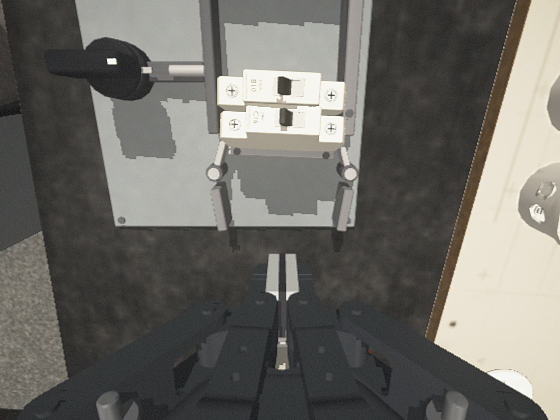

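>>> servo_tool(moves=[0,0,0,0,0,-40,1,0,0,0,0,0,-80,1,0,0,0,0,0,-105,1,0,0,0,0,0,-108,1,0,0,0,-0.8,10,-108,1,0,0,0,-1.5,20,-108,1,0,0,0,-2.3,30,-108,1,0,0,0,-3.1,40,-108,1,0,0,0,-3.8,48,-108,1,0,0,0,-4.2,54,-108,1])

```text
time: 33.45
tool_pos: [579.4, 128.7, 23.1]
ee_rot: [0.679, 0.734, -0.001, 0.002]
ft_force: [0.5, -6.7, 2.1]
finger_gap: -0.0
finger_force: 3.7
```

```bash
cat > tilt.py <<'E'
exec(open('fb.py').read())
def prof(f=None):
    """rear-face profile and top slopes of what stands in the rack (rack coords), near x_r=-33 (clear of upper part)"""
    w=cap('wrist',f);P=pts(w);a=np.radians(4.4);D=P[...,:2]-[580.4,134.5]
    X=D@[np.cos(a),np.sin(a)];Y=D@[-np.sin(a),np.cos(a)];Z=P[...,2]
    for x0,x1 in((-38,-26),(26,37)):
        m=(X>x0)&(X<x1)&(Y>-30)&(Y<120)&(Z>50)&(Z<72)
        h=np.histogram(Y[m],bins=np.arange(-30,122,4));
        print('x',x0,'tops at y:',[(int(b)+2,int(n)) for b,n in zip(h[1],h[0]) if n>15])
        for lo in range(-28,112,4):
            k=m&(Y>=lo)&(Y<lo+4)
            if k.sum()>15: print('   y',lo+2,'z',np.median(Z[k]).round(1),end='')
        print()
    return X,Y,Z
E
python3 -c "
exec(open('tilt.py').read())
prof('w13.png')"
```

```text
t 33.45 tcp [579.4 128.7  23.1] yaw 4.42 rack -1.4 -5.7 F [ 0.5 -6.7  2.1] T [-1.05 -0.07  0.  ] gap -0.019819632911694175 3.6591456457972527
x -38 tops at y: [(8, 53), (16, 39), (20, 291), (24, 297), (28, 318), (32, 281), (36, 19), (40, 231), (44, 246), (48, 259), (52, 283), (56, 210)]
   y 6 z 69.9   y 10 z 71.4   y 18 z 63.7   y 22 z 63.2   y 26 z 62.2   y 30 z 61.0   y 34 z 59.4   y 38 z 62.0   y 42 z 62.0   y 46 z 61.9   y 50 z 61.2   y 54 z 60.2
x 26 tops at y: [(8, 55), (16, 72), (20, 285), (24, 296), (28, 320), (32, 365), (36, 40), (40, 336), (44, 346), (48, 351), (52, 386), (56, 126)]
   y 6 z 69.6   y 10 z 70.5   y 18 z 63.7   y 22 z 63.1   y 26 z 62.0   y 30 z 60.5   y 34 z 59.4   y 38 z 62.2   y 42 z 62.0   y 46 z 61.8   y 50 z 61.1   y 54 z 60.3
```

View pics/w13.png

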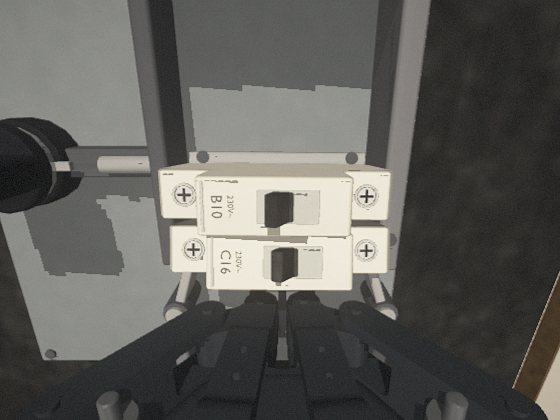

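The push is working, but breaker 2 still leans slightly. Pushing further.

>>> servo_tool(moves=[0,0,0,-0.2,3,0,1,0,0,0,-0.4,6,0,1,0,0,0,-0.6,9,0,1,0,0,0,-0.8,11,0,1,0,0,0,-0.8,12,0,1,0,0,0,-0.8,12,0,1,0,0,0,-0.8,12,0,1,0,0,0,-0.8,12,0,1,0,0,0,-0.8,12,0,1,0,0,0,-0.8,12,0,1])

```text
time: 34.75
tool_pos: [578.3, 141.2, 22.8]
ee_rot: [0.68, 0.734, 0.0, 0.001]
ft_force: [0.6, -5.4, 2.6]
finger_gap: -0.1
finger_force: 3.4
```

```bash
python3 -c "
exec(open('tilt.py').read())
prof('w14.png')"
```

```text
t 34.75 tcp [578.3 141.2  22.8] yaw 4.37 rack -1.5 6.8 F [ 0.6 -5.4  2.6] T [-0.81 -0.16 -0.02] gap -0.10461488727673922 3.4201897226739675
x -38 tops at y: [(20, 55), (28, 20), (32, 301), (36, 287), (40, 318), (44, 267), (48, 32), (52, 217), (56, 234), (60, 252), (64, 270), (68, 230)]
   y 18 z 69.1   y 22 z 70.8   y 30 z 63.8   y 34 z 63.0   y 38 z 62.1   y 42 z 60.9   y 46 z 59.7   y 50 z 61.9   y 54 z 61.9   y 58 z 61.9   y 62 z 61.3   y 66 z 60.3
x 26 tops at y: [(20, 59), (28, 64), (32, 303), (36, 294), (40, 322), (44, 392), (48, 17), (52, 330), (56, 330), (60, 355), (64, 368), (68, 175)]
   y 22 z 69.9   y 30 z 63.7   y 34 z 62.9   y 38 z 62.2   y 42 z 60.6   y 46 z 59.4   y 50 z 62.0   y 54 z 61.9   y 58 z 61.7   y 62 z 61.0   y 66 z 60.3
```

>>> servo_tool(moves=[0,0,0,0.4,-5,0,1,0,0,0,1.2,-15,0,1,0,0,0,2.3,-30,0,1,0,0,0,3.4,-45,0,1,0,0,0,4.2,-55,0,1,0,0,0,4.6,-60,20,1,0,0,0,4.6,-60,60,1,0,0,0,4.6,-60,80,1,0,0,0,4.6,-60,80,1,0,0,0,4.6,-60,80,1])

```text
time: 36.05
tool_pos: [581.6, 81.5, 101.2]
ee_rot: [0.68, 0.734, -0.001, -0.001]
ft_force: [-0.3, 0.0, -0.4]
finger_gap: 0.1
finger_force: 0.0
```

```bash
python3 -c "
exec(open('tilt.py').read())
X,Y,Z=prof('w15.png')
m=(abs(X)<10)&(Y>-20)&(Y<45)
for z in range(6,90,6):
    k=m&(abs(Z-z)<3)
    if k.sum()>5: print(z,np.percentile(Y[k],[2,50]).round(1),k.sum())
"
```

```text
t 36.05 tcp [581.6  81.5 101.2] yaw 4.37 rack -2.9 -52.9 F [-0.3  0.  -0.4] T [-0.04 -0.01  0.01] gap 0.08744417448767335 0.0
x -38 tops at y: [(16, 124), (20, 143), (24, 141), (28, 168), (32, 83), (44, 104), (48, 156), (52, 160), (56, 155), (60, 136)]
   y 14 z 60.1   y 18 z 60.1   y 22 z 60.5   y 26 z 60.4   y 30 z 60.1   y 46 z 59.9   y 50 z 60.5   y 54 z 60.6   y 58 z 60.2   y 62 z 60.1
x 26 tops at y: [(16, 122), (20, 132), (24, 151), (28, 140), (32, 58), (44, 114), (48, 161), (52, 165), (56, 158), (60, 144)]
   y 14 z 59.9   y 18 z 60.2   y 22 z 60.4   y 26 z 60.4   y 30 z 60.0   y 42 z 56.1   y 46 z 60.1   y 50 z 60.5   y 54 z 60.6   y 58 z 60.3   y 62 z 59.8
6 [-19.3  -4. ] 1016
12 [34.3 38.9] 38
18 [34.2 40.1] 366
24 [43.9 44. ] 30
30 [44.  44.1] 29
36 [44.  44.1] 10
42 [44.  44.1] 27
48 [43.9 44. ] 30
54 [43.9 44. ] 35
60 [43.9 44. ] 37
66 [43.9 44. ] 36
72 [43.9 44.1] 46
78 [14.9 27.2] 504
84 [15.  24.3] 955
```

View pics/w15.png

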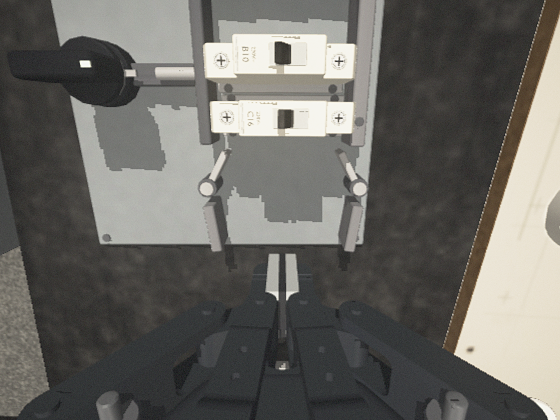

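The picture shows both breakers upright at y_r≈24 and 53, with pawl tips at (228,152) and (343,152) sprung out. From here I'll place each breaker at the entry and push it low with closed fingers, checking by numbers only.

>>> servo_tool(moves=[0,0,0,4,-40,10,-0.1,0,0,0,9,-90,10,-0.4,0,0,0,14,-140,10,-0.4,0,0,0.6,17.7,-170.5,10,-0.4,0,0,0.6,17.7,-170.5,5,-0.4,0,0,0.6,17.7,-170.5,-15,-0.4,0,0,0.6,17.7,-170.5,-35,-0.4,0,0,0.6,17.7,-170.5,-46,-0.4,0,0,0.6,17.7,-170.5,-47.5,-0.1,0,0,0.6,17.7,-170.5,-47.5,0.2])

```text
time: 37.35
tool_pos: [600.2, -88.8, 54.8]
ee_rot: [0.676, 0.737, 0.0, 0.0]
ft_force: [-0.7, 0.0, -2.9]
finger_gap: 43.5
finger_force: 72.8
```

>>> servo_tool(moves=[0,0,0,0,0,0,0.2,0,0,0,0,0,0,0.2,0,0,0,0,0,0,0.2,0,0,0,0,0,20,0.2,0,0,0,0,0,47,0.2,0,0,0,-3,30,47,0.2,0,0,-0.3,-8,80,47,0.2,0,0,-0.6,-13,130,47,0.2,0,0,-0.6,-16,160,47,0.2,0,0,-0.6,-17.2,169.5,47,0.2])

```text
time: 38.6
tool_pos: [583.3, 82.0, 103.4]
ee_rot: [0.679, 0.734, 0.001, 0.001]
ft_force: [0.4, -0.5, -1.7]
finger_gap: 43.6
finger_force: 72.9
```

```bash
python3 -c "
exec(open('tilt.py').read())
X,Y,Z=prof()
m=(abs(X)<28)&(Y>-75)&(Y<-30)&(Z>110)&(Z<135);print('held top',X[m].mean(),np.percentile(Y[m],[2,98]),np.median(Z[m]))
top()"
```

```text
t 38.6 tcp [583.3  82.  103.4] yaw 4.49 rack -1.1 -52.6 F [ 0.4 -0.5 -1.7] T [-0.01  0.01 -0.04] gap 43.551323299292164 72.948739528656
x -38 tops at y: [(16, 119), (20, 142), (24, 146), (28, 145), (32, 88), (44, 99), (48, 149), (52, 150), (56, 148), (60, 146)]
   y 14 z 60.1   y 18 z 60.2   y 22 z 60.4   y 26 z 60.4   y 30 z 60.2   y 46 z 60.1   y 50 z 60.4   y 54 z 60.6   y 58 z 60.4   y 62 z 60.1
x 26 tops at y: [(16, 125), (20, 140), (24, 131), (28, 132), (32, 74), (44, 107), (48, 153), (52, 161), (56, 157), (60, 142)]
   y 14 z 60.0   y 18 z 60.3   y 22 z 60.5   y 26 z 60.4   y 30 z 60.1   y 42 z 56.5   y 46 z 60.0   y 50 z 60.4   y 54 z 60.6   y 58 z 60.2   y 62 z 59.8
held top 0.3654515543459788 [-60.53236726 -39.89261368] 124.8135047009689
top 170 [578.2 185.4] [58.1 16.7] 4.5
top 98 [576.  158.9] [11.6 44.9] 89.8
top 183 [ 465.5 -200.6] [19.1 46.1] 68.8
```

>>> servo_tool(moves=[0,0,0,0,0,-12,0.2,0,0,0,0,0,-24,0.2,0,0,0,0,0,-34,0.2,0,0,0,0,0,-39,0.2,0,0,0,0,0,-40.5,0.2,0,0,0,0,0,-40.5,0.2,0,0,0,0,0,-40.5,-0.1,0,0,0,0,0,-40.5,-0.4,0,0,0,0,0,-40.5,-0.4,0,0,0,0,0,-10,-0.4])

```text
time: 39.95
tool_pos: [580.7, 80.3, 89.3]
ee_rot: [0.68, 0.733, -0.002, -0.002]
ft_force: [0.7, 0.6, 0.8]
finger_gap: 59.7
finger_force: 0.0
```

>>> servo_tool(moves=[0,0,0,0,0,20,0.2,0,0,0,1.5,-20,20,0.8,0,0,0,3,-40,20,1,0,0,0,3,-42,20,1,0,0,0,3,-42,-15,1,0,0,0,3,-42,-50,1,0,0,0,3,-42,-69,1,0,0,0,3,-42,-71.5,1,0,0,0,3,-42,-71.5,1,0,0,0,3,-42,-71.5,1])

```text
time: 41.2
tool_pos: [587.3, 38.4, 22.0]
ee_rot: [0.68, 0.734, 0.001, 0.001]
ft_force: [0.9, 0.9, -0.4]
finger_gap: -0.3
finger_force: 0.0
```

```bash
python3 -c "
exec(open('tilt.py').read())
X,Y,Z=prof()
for y in range(-90,-30,4):
    m=(X>25)&(X<38)&(Y>=y)&(Y<y+4)&(Z>40);
    if m.sum()>10: print(y+2,np.median(Z[m]).round(1),m.sum())"
```

```text
t 41.2 tcp [587.3  38.4  22. ] yaw 4.37 rack -0.5 -96.4 F [ 0.9  0.9 -0.4] T [-0.    0.03 -0.  ] gap -0.3215488097142832 0.0
x -38 tops at y: [(16, 433)]
   y 14 z 56.0
x 26 tops at y: [(12, 43), (16, 415)]
   y 14 z 56.5
-88 91.9 447
-84 84.8 2080
-80 73.6 104
-64 60.0 86
-60 60.3 239
-56 60.7 262
-52 60.5 305
-48 59.9 481
-44 51.4 354
```

>>> servo_tool(moves=[0,0,0,-0.8,8,0,1,0,0,0,-1.6,16,0,1,0,0,0,-2.2,22,0,1,0,0,0,-2.8,28,0,1,0,0,0,-3.4,34,0,1,0,0,0,-4,40,0,1,0,0,0,-4.6,46,0,1,0,0,0,-5,52,0,1,0,0,0,-5.4,58,0,1,0,0,0,-5.8,64,0,1])

```text
time: 42.5
tool_pos: [580.6, 101.5, 20.9]
ee_rot: [0.68, 0.734, -0.001, 0.001]
ft_force: [-0.7, -7.1, 5.4]
finger_gap: -0.2
finger_force: 3.8
```

```bash
python3 -c "
exec(open('tilt.py').read())
X,Y,Z=prof()"
```

```text
t 42.5 tcp [580.6 101.5  20.9] yaw 4.37 rack -2.3 -32.9 F [-0.7 -7.1  5.4] T [-1.07  0.08 -0.1 ] gap -0.2222309017458341 3.8175378572395857
x -38 tops at y: [(-20, 107), (-16, 53), (-12, 303), (-8, 312), (-4, 346), (0, 400), (4, 292), (16, 236), (20, 289), (24, 315), (28, 361), (32, 382), (44, 118), (48, 306), (52, 344), (56, 343), (60, 326)]
   y -18 z 70.5   y -14 z 61.7   y -10 z 61.6   y -6 z 61.4   y -2 z 60.8   y 2 z 59.3   y 14 z 60.0   y 18 z 60.3   y 22 z 60.5   y 26 z 60.5   y 30 z 60.1   y 34 z 55.8   y 46 z 60.2   y 50 z 60.6   y 54 z 60.7   y 58 z 60.3   y 62 z 60.1
x 26 tops at y: [(-20, 133), (-16, 170), (-12, 171), (-8, 232), (-4, 490), (0, 39), (16, 276), (20, 301), (24, 325), (28, 361), (32, 310), (44, 254), (48, 458), (52, 448), (56, 489), (60, 426)]
   y -18 z 62.2   y -14 z 61.9   y -10 z 61.5   y -6 z 60.8   y -2 z 58.5   y 14 z 60.0   y 18 z 60.2   y 22 z 60.6   y 26 z 60.4   y 30 z 59.9   y 42 z 59.5   y 46 z 60.2   y 50 z 60.4   y 54 z 60.6   y 58 z 60.2   y 62 z 59.9
```

>>> servo_tool(moves=[0,0,0,-0.3,5,0,1,0,0,0,-0.6,10,0,1,0,0,0,-0.9,15,0,1,0,0,0,-1.2,20,0,1,0,0,0,-1.5,25,0,1,0,0,0,-1.8,30,0,1,0,0,0,-2.1,34,0,1,0,0,0,-2.3,37,0,1,0,0,0,-2.5,40,0,1,0,0,0,-2.5,40,0,1])

```text
time: 43.8
tool_pos: [575.1, 134.8, 23.0]
ee_rot: [0.679, 0.734, -0.009, 0.001]
ft_force: [-19.0, -28.7, 29.0]
finger_gap: -0.1
finger_force: 18.7
```

```bash
python3 -c "
exec(open('tilt.py').read())
X,Y,Z=prof()"
```

```text
t 43.8 tcp [575.1 134.8  23. ] yaw 4.41 rack -5.3 0.7 F [-19.  -28.7  29. ] T [-4.6   3.24  0.02] gap -0.08059302294109245 18.71346205472946
x -38 tops at y: [(16, 82), (32, 47), (36, 289), (40, 347), (44, 322), (48, 174), (52, 71), (56, 108), (60, 383), (64, 419), (68, 442), (72, 439), (76, 178), (84, 248), (88, 402), (92, 498), (96, 541), (100, 371)]
   y 14 z 69.7   y 34 z 63.3   y 38 z 62.9   y 42 z 61.8   y 46 z 60.8   y 50 z 59.0   y 58 z 61.6   y 62 z 61.6   y 66 z 61.4   y 70 z 60.9   y 74 z 60.1   y 78 z 57.6   y 82 z 60.1   y 86 z 60.2   y 90 z 60.5   y 94 z 60.4   y 98 z 60.1   y 102 z 59.8
x 26 tops at y: [(8, 41), (12, 138), (16, 114), (20, 75), (24, 112), (28, 115), (32, 86), (36, 257), (40, 282), (44, 283), (48, 269), (52, 121), (60, 216), (64, 326), (68, 371), (72, 406), (76, 238)]
   y 10 z 63.2   y 14 z 62.8   y 18 z 62.0   y 22 z 60.7   y 26 z 59.2   y 30 z 59.5   y 34 z 61.7   y 38 z 61.5   y 42 z 61.5   y 46 z 60.8   y 50 z 60.1   y 54 z 59.4   y 58 z 59.8   y 62 z 60.2   y 66 z 60.4   y 70 z 60.5   y 74 z 60.1   y 78 z 60.0
```

Breakers have yawed about 0.36 rad, with the near side ahead. I'll back off, then square them up by pushing with parted fingers, giving two contact points.

>>> servo_tool(moves=[0,0,0,1.5,-5,0,1,0,0,0,2.5,-12,0,1,0,0,0,3.5,-25,0,1,0,0,0,4.5,-40,0,1,0,0,0,5.5,-55,0,1,0,0,0,6,-60,30,1,0,0,0,6,-60,70,1,0,0,0,6,-60,81.5,1,0,0,0,6,-60,81.5,1,0,0,0,6,-60,81.5,1])

```text
time: 45.1
tool_pos: [582.5, 82.3, 99.8]
ee_rot: [0.68, 0.733, -0.001, -0.001]
ft_force: [-0.2, -0.4, -0.2]
finger_gap: -0.2
finger_force: 0.0
```

```bash
cat > rk.py <<'E'
exec(open('fb.py').read())
def rk(n='wrist'):
    """breakers in the rack frame: upper-part rectangles split by height of the lower-part tops on both sides"""
    w=cap(n);P=pts(w);a=np.radians(4.4);D=P[...,:2]-[580.4,134.5]
    X=D@[np.cos(a),np.sin(a)];Y=D@[-np.sin(a),np.cos(a)];Z=P[...,2]
    for nm,c,zl,zh in(('L',X+32,54,70),('R',X-31,54,70),('U',X,76,87)):
        m=(abs(c)<6)&(Y>-90)&(Y<125)&(Z>zl)&(Z<zh);ys=Y[m];zs=Z[m]
        y=np.arange(-90,126,2);h=np.histogram(ys,y)[0]>8;out=[];i=0
        while i<len(h):
            if h[i]:
                j=i
                while j<len(h) and h[j]: j+=1
                k=(ys>=y[i])&(ys<y[j]);
                if j-i>3: out.append((int(y[i]),int(y[j]),'z',round(float(np.median(zs[k])),1),'sl',round(float(np.polyfit(ys[k],zs[k],1)[0]),2)))
                i=j
            i+=1
        print(nm,out)
    # pawls: points 22..34 high near the tips
    for nm,sg in(('near',-1),('far',1)):
        m=(sg*X>26)&(sg*X<50)&(Y>-32)&(Y<6)&(Z>23)&(Z<36)
        if m.sum()>20: print('pawl',nm,m.sum(),'min|x|',np.percentile(sg*X[m],3).round(1),'ymax',np.percentile(Y[m],97).round(1))
    return X,Y,Z
E
python3 -c "
exec(open('rk.py').read())
rk()"
```

```text
t 45.1 tcp [582.5  82.3  99.8] yaw 4.36 rack -1.9 -52.2 F [-0.2 -0.4 -0.2] T [-0.08  0.02 -0.08] gap -0.17047026121614392 0.0
L [(20, 40, 'z', 60.3, 'sl', -0.02), (50, 72, 'z', 60.3, 'sl', 0.02)]
R [(-4, 16, 'z', 60.2, 'sl', 0.03), (26, 48, 'z', 60.1, 'sl', 0.06), (56, 80, 'z', 60.1, 'sl', 0.08)]
U [(6, 28, 'z', 81.5, 'sl', -0.0), (38, 60, 'z', 81.6, 'sl', 0.02), (68, 76, 'z', 80.9, 'sl', 0.27)]
pawl near 307 min|x| 39.6 ymax -0.5
pawl far 287 min|x| 41.6 ymax -3.8
```

>>> servo_tool(moves=[0,0,0,3.5,0,-30,0.3,0,0,0,3.5,0,-60,0.3,0,0,0,3.5,0,-80,0.3,0,0,0,3.5,0,-82,0.3,0,0,0,2.5,12,-82,0.3,0,0,0,1.5,24,-82,0.3,0,0,0,0.8,34,-82,0.3,0,0,0,0.3,42,-82,0.3,0,0,0,-0.2,48,-82,0.3,0,0,0,-0.5,52,-82,0.3])

```text
time: 46.4
tool_pos: [585.0, 133.8, 21.4]
ee_rot: [0.68, 0.734, 0.001, 0.002]
ft_force: [3.0, -4.5, 2.6]
finger_gap: 30.0
finger_force: 2.4
```

```bash
python3 -c "
exec(open('rk.py').read())
rk()"
```

```text
t 46.4 tcp [585.  133.8  21.4] yaw 4.38 rack 4.5 -1.1 F [ 3.  -4.5  2.6] T [-0.83 -0.38 -0.18] gap 29.994174586622474 2.416622629389167
L [(26, 48, 'z', 61.0, 'sl', -0.1), (54, 74, 'z', 60.2, 'sl', -0.08), (84, 104, 'z', 60.4, 'sl', -0.02)]
R [(10, 32, 'z', 61.1, 'sl', -0.3), (38, 58, 'z', 60.2, 'sl', -0.05), (66, 86, 'z', 60.2, 'sl', 0.02)]
U [(20, 42, 'z', 81.9, 'sl', -0.15), (44, 66, 'z', 81.5, 'sl', -0.06), (72, 96, 'z', 81.6, 'sl', 0.01)]
pawl near 156 min|x| 42.8 ymax -2.3
pawl far 114 min|x| 43.4 ymax -7.4
```

>>> servo_tool(moves=[0,0,0,-0.3,3,0,0.3,0,0,0,-0.6,6,0,0.3,0,0,0,-1,8,0,0.3,0,0,0,-1.3,9,0,0.3,0,0,0,-1.3,9,0,0.3,0,0,0,-1.3,9,0,0.3,0,0,0,-1.3,9,0,0.3,0,0,0,-1.3,9,0,0.3,0,0,0,-1.3,9,0,0.3,0,0,0,-1.3,9,0,0.3])

```text
time: 47.7
tool_pos: [583.3, 142.8, 20.9]
ee_rot: [0.68, 0.733, 0.001, 0.002]
ft_force: [2.7, -4.1, 2.4]
finger_gap: 30.1
finger_force: 2.3
```

```bash
python3 -c "
exec(open('rk.py').read())
rk()"
```

```text
t 47.7 tcp [583.3 142.8  20.9] yaw 4.35 rack 3.5 8.0 F [ 2.7 -4.1  2.4] T [-0.72 -0.46 -0.1 ] gap 30.07247478607265 2.2748776129446924
L [(30, 50, 'z', 60.9, 'sl', -0.1), (56, 76, 'z', 60.3, 'sl', -0.09), (84, 104, 'z', 60.4, 'sl', -0.01)]
R [(20, 40, 'z', 61.0, 'sl', -0.32), (46, 66, 'z', 60.2, 'sl', -0.05), (74, 94, 'z', 60.3, 'sl', 0.0)]
U [(26, 46, 'z', 81.9, 'sl', -0.16), (50, 70, 'z', 81.5, 'sl', -0.07), (78, 98, 'z', 81.5, 'sl', -0.0)]
```

>>> servo_tool(moves=[0,0,0,-0.4,3,0,0.3,0,0,0,-0.8,6,0,0.3,0,0,0,-1.2,9,0,0.3,0,0,0,-1.6,12,0,0.3,0,0,0,-2,15,0,0.3,0,0,0,-2.2,17,0,0.3,0,0,0,-2.2,17,0,0.3,0,0,0,-2.2,17,0,0.3,0,0,0,-2.2,17,0,0.3,0,0,0,-2.2,17,0,0.3])

```text
time: 49.0
tool_pos: [582.0, 158.9, 21.6]
ee_rot: [0.68, 0.734, 0.001, 0.003]
ft_force: [3.2, -8.2, 3.8]
finger_gap: 30.2
finger_force: 4.2
```

```bash
python3 -c "
exec(open('rk.py').read())
rk()"
```

```text
t 49.0 tcp [582.  158.9  21.6] yaw 4.38 rack 3.5 24.2 F [ 3.2 -8.2  3.8] T [-1.22 -0.67 -0.03] gap 30.23636007113488 4.186035320162773
L [(36, 58, 'z', 61.4, 'sl', -0.29), (64, 82, 'z', 60.2, 'sl', -0.08), (90, 110, 'z', 60.4, 'sl', -0.01)]
R [(36, 58, 'z', 61.2, 'sl', -0.31), (62, 82, 'z', 60.1, 'sl', -0.07), (90, 110, 'z', 60.3, 'sl', -0.0)]
U [(40, 60, 'z', 82.2, 'sl', -0.18), (62, 82, 'z', 81.5, 'sl', -0.08), (90, 110, 'z', 81.5, 'sl', -0.01)]
```

>>> servo_tool(moves=[0,0,0,0.5,-5,0,0.3,0,0,0,1.5,-15,0,0.3,0,0,0,3,-35,0,0.3,0,0,0,4.5,-55,0,0.3,0,0,0,5.5,-70,0,0.3,0,0,0,5.8,-76,25,0.3,0,0,0,5.8,-76,65,0.3,0,0,0,5.8,-76,82,0,0,0,0,5.8,-76,82,0,0,0,0,5.8,-76,82,0])

```text
time: 50.3
tool_pos: [584.4, 84.3, 100.0]
ee_rot: [0.68, 0.734, -0.001, -0.001]
ft_force: [0.1, -0.7, -0.9]
finger_gap: 42.7
finger_force: 0.0
```

```bash
python3 -c "
exec(open('rk.py').read())
rk();top()"
```

```text
t 50.3 tcp [584.4  84.3 100. ] yaw 4.36 rack 0.1 -50.3 F [ 0.1 -0.7 -0.9] T [ 0.01 -0.04 -0.01] gap 42.69346250250865 0.0
L [(34, 54, 'z', 60.2, 'sl', 0.06), (62, 82, 'z', 60.2, 'sl', 0.04)]
R [(34, 52, 'z', 60.2, 'sl', 0.05), (62, 82, 'z', 60.1, 'sl', 0.05)]
U [(34, 52, 'z', 81.5, 'sl', 0.04), (62, 78, 'z', 81.6, 'sl', 0.16)]
pawl near 302 min|x| 39.5 ymax -0.6
pawl far 331 min|x| 39.0 ymax -0.1
top 166 [577.7 175.8] [59.7 16.6] 4.5
top 172 [571.1 232.7] [55.  17.7] 3.8
top 171 [570.4 204.8] [56.1 17.9] 4.3
top 183 [ 465.5 -200.2] [18.  45.6] 70.5
```

>>> servo_tool(moves=[0,0,-2,-8,-20,20,-0.4,0,0,-6,-25,-60,30,-0.4,0,0,-10,-45,-105,30,-0.4,0,0,-14,-65,-155,30,-0.4,0,0,-18,-85,-205,30,-0.4,0,0,-22,-105,-250,30,-0.4,0,0,-24.1,-117,-280,25,-0.4,0,0,-24.1,-119.8,-284.7,20,-0.4,0,0,-24.1,-119.8,-284.7,20,-0.4,0,0,-24.1,-119.8,-284.7,20,-0.4])

```text
time: 51.65
tool_pos: [466.0, -199.2, 121.5]
ee_rot: [0.817, 0.576, 0.0, -0.0]
ft_force: [-0.3, 0.6, -0.2]
finger_gap: 59.9
finger_force: 0.0
```

```bash
python3 -c "
exec(open('fb.py').read())
near(466,-200)"
```

```text
t 51.65 tcp [ 466.  -199.2  121.5] yaw -19.64 rack -139.7 -324.0 F [-0.3  0.6 -0.2] T [-0.04  0.06 -0.04] gap 59.944217649508545 0.0
near 1963 [ 466.9 -199.1] [18.4 45.7] 70.9
```

>>> servo_tool(moves=[0,0,0,1,1,-25,-0.4,0,0,0,1,1,-50,-0.4,0,0,0,1,1,-65,-0.4,0,0,0,1,1,-67,-0.4,0,0,0,1,1,-67,-0.1,0,0,0,1,1,-67,0.2,0,0,0,1,1,-67,0.2,0,0,0,1,1,-67,0.2,0,0,0,1,1,-50,0.2,0,0,0,1,1,-20,0.2])

```text
time: 52.95
tool_pos: [465.0, -198.4, 100.7]
ee_rot: [0.818, 0.575, -0.001, -0.002]
ft_force: [-0.1, -0.3, -2.2]
finger_gap: 43.6
finger_force: 72.1
```

>>> servo_tool(moves=[0,0,2,10,25,0,0.2,0,0,5,26,65,0,0.2,0,0,8,43,105,0,0.2,0,0,12,60,145,0,0.2,0,0,16,77,185,0,0.2,0,0,20,94,225,0,0.2,0,0,23,107,258,0,0.2,0,0,24.1,114,274,0,0.2,0,0,24.1,116.2,279.7,0,0.2,0,0,24.1,116.2,279.7,0,0.2])

```text
time: 54.2
tool_pos: [582.6, 79.8, 101.7]
ee_rot: [0.68, 0.733, -0.0, -0.0]
ft_force: [-0.7, -0.4, -1.8]
finger_gap: 43.4
finger_force: 72.2
```

```bash
python3 -c "
exec(open('rk.py').read())
X,Y,Z=rk()
m=(abs(X)<28)&(Y>-75)&(Y<-30)&(Z>110)&(Z<135);print('held top',X[m].mean(),np.percentile(Y[m],[2,98]),np.median(Z[m]))"
```

```text
t 54.2 tcp [582.6  79.8 101.7] yaw 4.33 rack -2.0 -54.7 F [-0.7 -0.4 -1.8] T [-0.07  0.    0.01] gap 43.44466259159601 72.17206120491028
L [(-48, -40, 'z', 56.9, 'sl', -1.44), (34, 52, 'z', 60.3, 'sl', 0.04), (62, 80, 'z', 60.3, 'sl', 0.04)]
R [(-50, -40, 'z', 56.6, 'sl', -1.3), (34, 52, 'z', 60.2, 'sl', 0.03), (62, 80, 'z', 60.1, 'sl', 0.05)]
U [(34, 54, 'z', 81.5, 'sl', 0.02), (62, 74, 'z', 81.5, 'sl', 0.28)]
pawl near 304 min|x| 39.7 ymax -0.4
pawl far 342 min|x| 38.9 ymax -0.5
held top -0.07342184519754592 [-63.75864307 -41.96746617] 120.81201510459347
```

Same lowering, then go behind it with fingers parted to 30 mm.

>>> servo_tool(moves=[0,0,0,0,0,-12,0.2,0,0,0,0,0,-24,0.2,0,0,0,0,0,-34,0.2,0,0,0,0,0,-39,0.2,0,0,0,0,0,-40.5,0.2,0,0,0,0,0,-40.5,0.2,0,0,0,0,0,-40.5,-0.1,0,0,0,0,0,-40.5,-0.4,0,0,0,0,0,-40.5,-0.4,0,0,0,0,0,-10,-0.4])

```text
time: 55.5
tool_pos: [580.6, 80.4, 89.0]
ee_rot: [0.68, 0.733, -0.002, -0.002]
ft_force: [0.2, 0.4, -0.1]
finger_gap: 59.7
finger_force: 0.0
```

>>> servo_tool(moves=[0,0,0,0,0,20,-0.4,0,0,0,1.5,-20,20,0.3,0,0,0,3,-40,20,0.3,0,0,0,4,-42,20,0.3,0,0,0,4,-42,-15,0.3,0,0,0,4,-42,-50,0.3,0,0,0,4,-42,-69,0.3,0,0,0,4,-42,-71.5,0.3,0,0,0,4,-42,-71.5,0.3,0,0,0,4,-42,-71.5,0.3])

```text
time: 56.75
tool_pos: [588.2, 38.4, 22.0]
ee_rot: [0.68, 0.734, 0.001, 0.001]
ft_force: [0.1, -0.7, 0.3]
finger_gap: 29.7
finger_force: 0.0
```

```bash
python3 -c "
exec(open('rk.py').read())
X,Y,Z=rk()"
```

```text
t 56.75 tcp [588.2  38.4  22. ] yaw 4.36 rack 0.4 -96.4 F [ 0.1 -0.7  0.3] T [ 0.03 -0.04  0.05] gap 29.721643626681075 0.0
L [(-64, -46, 'z', 60.2, 'sl', -0.08)]
R [(-64, -46, 'z', 60.2, 'sl', -0.08)]
U [(-64, -46, 'z', 81.4, 'sl', -0.11)]
pawl near 1214 min|x| 39.4 ymax 5.4
pawl far 1335 min|x| 39.0 ymax 4.6
```

>>> servo_tool(moves=[0,0,0,-0.7,8,0,0.3,0,0,0,-1.3,16,0,0.3,0,0,0,-1.8,22,0,0.3,0,0,0,-2.3,28,0,0.3,0,0,0,-2.8,34,0,0.3,0,0,0,-3.3,40,0,0.3,0,0,0,-3.8,46,0,0.3,0,0,0,-4.2,52,0,0.3,0,0,0,-4.6,58,0,0.3,0,0,0,-5,64,0,0.3])

```text
time: 58.05
tool_pos: [582.5, 101.3, 21.0]
ee_rot: [0.68, 0.734, -0.001, 0.001]
ft_force: [0.9, -6.1, 3.1]
finger_gap: 30.0
finger_force: 3.5
```

```bash
python3 -c "
exec(open('rk.py').read())
X,Y,Z=rk()"
```

```text
t 58.05 tcp [582.5 101.3  21. ] yaw 4.38 rack -0.4 -33.2 F [ 0.9 -6.1  3.1] T [-1.1  -0.01 -0.01] gap 30.01376880515255 3.467386099509895
L [(-26, 2, 'z', 61.3, 'sl', -0.3), (34, 54, 'z', 60.4, 'sl', -0.01), (62, 78, 'z', 60.3, 'sl', 0.09)]
R [(-22, 0, 'z', 61.1, 'sl', -0.27), (34, 54, 'z', 60.2, 'sl', -0.01), (62, 78, 'z', 60.2, 'sl', 0.06)]
U [(-16, 4, 'z', 82.0, 'sl', -0.19), (34, 54, 'z', 81.5, 'sl', -0.01), (62, 72, 'z', 81.4, 'sl', 0.35)]
pawl near 550 min|x| 27.1 ymax 1.3
pawl far 553 min|x| 27.0 ymax 4.9
```

>>> servo_tool(moves=[0,0,0,-0.3,4,0,0.3,0,0,0,-0.6,8,0,0.3,0,0,0,-0.9,12,0,0.3,0,0,0,-1.2,16,0,0.3,0,0,0,-1.5,20,0,0.3,0,0,0,-1.8,24,0,0.3,0,0,0,-2.1,28,0,0.3,0,0,0,-2.4,32,0,0.3,0,0,0,-2.7,36,0,0.3,0,0,0,-2.7,36,0,0.3])

```text
time: 59.35
tool_pos: [579.2, 136.8, 20.6]
ee_rot: [0.679, 0.734, -0.002, 0.001]
ft_force: [-1.0, -10.0, 5.7]
finger_gap: 29.9
finger_force: 4.9
```

```bash
python3 -c "
exec(open('rk.py').read())
X,Y,Z=rk()"
```

```text
t 59.35 tcp [579.2 136.8  20.6] yaw 4.4 rack -1.1 2.4 F [ -1.  -10.    5.7] T [-1.58  0.14 -0.02] gap 29.94168378134726 4.9085658229887486
L [(14, 36, 'z', 61.2, 'sl', -0.23), (42, 60, 'z', 60.2, 'sl', -0.08), (68, 88, 'z', 60.4, 'sl', -0.0), (96, 114, 'z', 60.3, 'sl', 0.07)]
R [(14, 36, 'z', 61.0, 'sl', -0.27), (42, 60, 'z', 60.2, 'sl', -0.07), (68, 88, 'z', 60.2, 'sl', -0.0), (96, 114, 'z', 60.2, 'sl', 0.05)]
U [(18, 38, 'z', 82.0, 'sl', -0.18), (42, 60, 'z', 81.5, 'sl', -0.08), (70, 88, 'z', 81.6, 'sl', -0.01), (96, 108, 'z', 81.5, 'sl', 0.29)]
pawl near 205 min|x| 40.9 ymax -3.6
pawl far 201 min|x| 39.8 ymax -3.6
```

>>> servo_tool(moves=[0,0,0,0.3,-4,0,0.3,0,0,0,1,-14,0,0.3,0,0,0,2.3,-30,0,0.3,0,0,0,3.5,-45,0,0.3,0,0,0,4.2,-55,0,0.3,0,0,0,4.2,-56,30,0.3,0,0,0,4.2,-56,80,0,0,0,0,4.2,-56,120,-0.4,0,0,0,4.2,-56,140,-0.4,0,0,0,4.2,-56,140,-0.4])

```text
time: 60.65
tool_pos: [584.2, 82.2, 161.6]
ee_rot: [0.68, 0.733, 0.001, 0.001]
ft_force: [0.4, 0.6, 0.4]
finger_gap: 59.8
finger_force: 0.0
```

```bash
python3 -c "
exec(open('rk.py').read())
X,Y,Z=rk();top()
for nm,sg in(('near',-1),('far',1)):
    m=(sg*X>20)&(sg*X<52)&(Y>-35)&(Y<8)&(Z>22)&(Z<36)
    q=np.c_[sg*X[m],Y[m]].astype(np.float32);print(nm,cv2.minAreaRect(q))
    for y in range(-28,8,4):
        k=m&(Y>=y)&(Y<y+4)
        if k.sum()>5: print(y+2,np.percentile(sg*X[k],[5,95]).round(1),k.sum(),end=' | ')
    print()"
```

```text
t 60.65 tcp [584.2  82.2 161.6] yaw 4.35 rack -0.2 -52.4 F [0.4 0.6 0.4] T [-0.03 -0.04 -0.02] gap 59.8450067445315 0.0
L [(12, 32, 'z', 60.2, 'sl', 0.01), (42, 60, 'z', 60.2, 'sl', -0.0), (68, 88, 'z', 60.3, 'sl', 0.03)]
R [(12, 32, 'z', 60.2, 'sl', 0.01), (42, 60, 'z', 60.2, 'sl', -0.01), (68, 88, 'z', 60.1, 'sl', 0.05)]
U [(12, 32, 'z', 81.5, 'sl', -0.02), (42, 60, 'z', 81.4, 'sl', -0.01), (68, 88, 'z', 81.5, 'sl', 0.03)]
pawl near 176 min|x| 39.7 ymax -0.5
pawl far 200 min|x| 39.1 ymax -0.5
top 168 [567.3 238.4] [55.3 17.2] 4.0
top 165 [570.1 210.8] [55.9 17.2] 4.5
top 61 [578.1 159.5] [46.7  7.3] 4.7
top 164 [570.2 182.5] [46.7 16.6] 4.4
near ((45.608882904052734, -12.160259246826172), (11.47966194152832, 39.22369384765625), 5.821504592895508)
-26 [47.7 51.7] 31 | -22 [48.2 51.7] 32 | -18 [47.4 51.9] 29 | -14 [44.9 50.7] 29 | -10 [42.7 48.5] 34 | -6 [40.7 46.2] 28 | -2 [39.2 44.3] 35 | 6 [47.9 49.2] 10 | 
far ((45.55250930786133, -12.256452560424805), (8.018799781799316, 39.69489669799805), 18.696447372436523)
-26 [46.6 51.6] 33 | -22 [47.1 51.5] 36 | -18 [46.  51.6] 31 | -14 [43.8 49.6] 27 | -10 [41.6 47.3] 34 | -6 [39.7 45. ] 30 | -2 [38.5 43. ] 30 | 6 [42.9 43.5] 8 |
```

All four breakers stand upright and square at y≈22, 51, 78 and 106, and the pawls are out. Next is the knob.

>>> servo_tool(moves=[0,0,9,-13,9,0,-0.4,0,0,18,-26,18,0,-0.4,0,0,28,-40,28,0,-0.4,0,0,38,-55,38,0,-0.4,0,0,48,-70,48,0,-0.4,0,0,58,-85,60,0,-0.4,0,0,68,-100,70,0,-0.4,0,0,78,-115,80,0,-0.4,0,0,86,-125,90,0,-0.4,0,0,90,-129.5,92.2,0,-0.4])

```text
time: 62.0
tool_pos: [451.8, 174.8, 157.4]
ee_rot: [-0.04, 0.999, -0.0, -0.002]
ft_force: [0.8, 0.2, 1.0]
finger_gap: 59.8
finger_force: 0.0
```

```bash
python3 -c "
exec(open('rk.py').read())
w=cap('wrist');P=pts(w);Z=P[...,2];m=(Z>60)&(Z<76)&(np.hypot(P[...,0]-454,P[...,1]-175)<32)
print(m.sum(),cv2.minAreaRect(P[m][:,:2].astype(np.float32)))
rk('top');print(s['joints'])"
```

```text
t 62.0 tcp [451.8 174.8 157.4] yaw 94.57 rack -125.1 50.0 F [0.8 0.2 1. ] T [ 0.01 -0.03 -0.02] gap 59.81282605708142 0.0
925 ((453.8773498535156, 174.73265075683594), (45.19032287597656, 13.260601997375488), 4.040548801422119)
L []
R []
U []
pawl far 32 min|x| 39.3 ymax -0.9
[ 2.15254859e-01 -2.32480660e-01  2.00512794e+00  1.18812067e-04
  1.37382115e+00 -1.43534422e+00]
```

>>> servo_tool(moves=[0,0,-0.5,0,0,-30,-0.4,0,0,-0.5,0,0,-60,-0.4,0,0,-0.5,0,0,-90,-0.4,0,0,-0.5,0,0,-108,-0.4,0,0,-0.5,0,0,-113,-0.4,0,0,-0.5,0,0,-113,0,0,0,-0.5,0,0,-113,0.5,0,0,-0.5,0,0,-113,0.8,0,0,-0.5,0,0,-113,0.8,0,0,-0.5,0,0,-113,0.8], squeeze=50)

```text
time: 63.35
tool_pos: [454.9, 174.2, 48.8]
ee_rot: [-0.034, 0.999, -0.001, 0.001]
ft_force: [-1.2, -3.6, 5.0]
finger_gap: 12.9
finger_force: 51.9
```

```bash
python3 st.py
```

```text
t 63.35 tcp [454.9 174.2  48.8] yaw 93.88 rack -122.1 49.2 F [-1.2 -3.6  5. ] T [-0.73  0.17  0.  ] gap 12.938100166543148 51.87049627304077
```

>>> servo_tool(moves=[0,0,-8,0,0,0,0.8,0,0,-16,0,0,0,0.8,0,0,-24,0,0,0,0.8,0,0,-32,0,0,0,0.8,0,0,-40,0,0,0,0.8,0,0,-48,0,0,0,0.8,0,0,-56,0,0,0,0.8,0,0,-64,0,0,0,0.8,0,0,-72,0,0,0,0.8,0,0,-80,0,0,0,0.8])

```text
time: 64.6
tool_pos: [453.6, 172.1, 48.7]
ee_rot: [0.618, 0.786, -0.003, 0.001]
ft_force: [-6.7, -12.6, 12.8]
finger_gap: 13.0
finger_force: 52.9
```

```bash
python3 -c "
exec(open('rk.py').read())
X,Y,Z=rk('top');top()"
```

```text
t 64.6 tcp [453.6 172.1  48.7] yaw 13.67 rack -123.5 47.2 F [ -6.7 -12.6  12.8] T [-2.23  1.23  0.05] gap 12.953533607410247 52.86038875579834
L []
R []
U []
pawl far 30 min|x| 38.8 ymax 3.6
top 167 [576.  183.1] [58.6 16.6] 4.3
top 163 [582.  155.1] [56.  16.7] 4.7
top 166 [568.3 238.7] [47.3 17.3] 3.6
top 170 [571.1 210.6] [58. 17.] 4.3
```

>>> servo_tool(moves=[0,0,-6,0,-1.5,1,0.8,0,0,-12,0,-1.5,1,0.8,0,0,-18,0,-1.5,1,0.8,0,0,-24,0,-1.5,1,0.8,0,0,-30,0,-1.5,1,0.8,0,0,-36,0,-1.5,1,0.8,0,0,-40,0,-1.5,1,0.8,0,0,-44,0,-1.5,1,0.8,0,0,-47,0,-1.5,1,0.8,0,0,-50,0,-1.5,1,0.8])

```text
time: 65.95
tool_pos: [451.9, 172.1, 48.7]
ee_rot: [0.892, 0.453, -0.003, 0.0]
ft_force: [-9.3, -5.9, 10.1]
finger_gap: 13.0
finger_force: 52.6
```

```bash
python3 st.py
```

```text
t 65.95 tcp [451.9 172.1  48.7] yaw -36.17 rack -125.2 47.3 F [-9.3 -5.9 10.1] T [-1.04  1.62  0.26] gap 12.994728785496786 52.5716757774353
```

The torque has risen to 0.26 N m, so the clutch is starting to slip. Turning about 26° more, then letting go.

>>> servo_tool(moves=[0,0,-5,-1,0,0,0.8,0,0,-10,-1,0,0,0.8,0,0,-15,-1,0,0,0.8,0,0,-20,-1,0,0,0.8,0,0,-24,-1,0,0,0.8,0,0,-26,-1,0,0,0.8,0,0,-26,-1,0,0,0.8,0,0,-26,-1,0,0,0.8,0,0,-26,-1,0,0,0.8,0,0,-26,-1,0,0,0.8])

```text
time: 67.2
tool_pos: [451.1, 172.7, 48.7]
ee_rot: [0.971, 0.241, -0.003, 0.0]
ft_force: [-8.6, -4.2, 10.2]
finger_gap: 13.3
finger_force: 52.3
```

```bash
python3 st.py
```

```text
t 67.2 tcp [451.1 172.7  48.7] yaw -62.11 rack -125.9 48.0 F [-8.6 -4.2 10.2] T [-0.66  1.45  0.07] gap 13.311538221189252 52.304720878601074
```

>>> servo_tool(moves=[0,0,0,0,0,0,0.5,0,0,0,0,0,0,0,0,0,0,0,0,0,-0.3,0,0,0,0,0,0,-0.4,0,0,0,0,0,25,-0.4,0,0,0,0,0,60,-0.4,0,0,0,0,0,100,-0.4,0,0,10,30,-30,140,-0.4,0,0,20,60,-60,150,-0.4,0,0,30,90,-80,150,-0.4])

```text
time: 68.45
tool_pos: [544.8, 92.0, 200.4]
ee_rot: [0.874, 0.486, 0.002, 0.001]
ft_force: [0.3, 0.8, 0.5]
finger_gap: 59.7
finger_force: 0.0
```

>>> servo_tool(moves=[0,0,10,0,0,0,-0.4,0,0,20,0,0,0,-0.4,0,0,30,0,0,0,-0.4,0,0,36,0,0,0,-0.4,0,0,36,0,0,0,-0.4,0,0,36,0,0,0,-0.4,0,0,36,0,0,0,-0.4,0,0,36,0,0,0,-0.4,0,0,36,0,0,0,-0.4,0,0,36,0,0,0,-0.4])

```text
time: 69.7
tool_pos: [542.9, 93.1, 198.3]
ee_rot: [0.683, 0.73, 0.0, 0.0]
ft_force: [-0.4, 0.2, -1.1]
finger_gap: 59.7
finger_force: 0.0
```

```bash
python3 -c "
exec(open('rk.py').read())
X,Y,Z=rk();top()
for y in(20,50,76):
    m=(abs(Y-y)<8)&(Z>77)&(Z<87)&(abs(X)<40)
    if m.sum(): print(y,np.percentile(X[m],[2,98]).round(1))
w=cap('wrist');P=pts(w);Z=P[...,2];m=(Z>60)&(Z<76)&(np.hypot(P[...,0]-454,P[...,1]-175)<32)
print(m.sum(),cv2.minAreaRect(P[m][:,:2].astype(np.float32)))
"
```

```text
t 69.7 tcp [542.9  93.1 198.3] yaw 3.86 rack -40.6 -38.4 F [-0.4  0.2 -1.1] T [0.   0.03 0.  ] gap 59.7004268662466 0.0
L [(12, 32, 'z', 60.3, 'sl', -0.07), (42, 60, 'z', 60.1, 'sl', 0.0), (70, 88, 'z', 60.2, 'sl', -0.01), (96, 116, 'z', 60.2, 'sl', 0.06)]
R [(14, 32, 'z', 60.3, 'sl', -0.01), (42, 60, 'z', 60.3, 'sl', 0.01), (70, 88, 'z', 60.3, 'sl', -0.0), (96, 116, 'z', 60.2, 'sl', 0.07)]
U [(12, 32, 'z', 81.5, 'sl', -0.02), (42, 60, 'z', 81.5, 'sl', 0.01), (68, 88, 'z', 81.5, 'sl', 0.02), (96, 116, 'z', 81.6, 'sl', 0.04)]
pawl near 114 min|x| 40.4 ymax -0.3
pawl far 180 min|x| 38.5 ymax -0.2
top 170 [572.4 239. ] [65.3 17.1] 4.5
top 129 [579.5 184.3] [56.  14.4] 4.4
top 164 [571.  210.8] [58.7 16.7] 4.4
20 [-22.1  21.5]
50 [-22.4  20.9]
76 [-22.5  20.9]
988 ((454.7772521972656, 175.5293426513672), (45.933616638183594, 14.274957656860352), 28.312665939331055)
```

```bash
python3 -c "
from bench import close_job
print(close_job())"
```

```text
the job is handed in; nothing more can be done
None
```

The job is handed in, but the verdict wasn't returned: all four breakers measured upright and square behind sprung pawls, the clamp is tight with about 0.5 rad of clutch slip, and the arm is clear. I viewed 16 pictures, two over the limit of 14.

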